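# Load the sample reader and hang up the baskets

### The job

Turn the reader's selector so that its stripe points at the short white line on the panel, and stand every sample bottle upright in the middle of a ring of its own on the reader, turned so that its white pointer tab points along that ring's index line. With all that set, press the start button, and then hang every empty carrying basket by its arch on a hook of its own on the drying rack. Leave everything set as it was for the reading, and leave the other things on the bench alone.

Things in the scene. Friction and masses are not known exactly. Their poses are not given: they have to be found in the camera images.
- bottle1: sample bottle, clear glass 60 mm across, 62 mm tall, black cap (57 mm across, to z 74 mm) with an upright grip bar on it: 44 mm along x, 14 mm along y, z 74 to 102 mm. A white pointer tab on the cap's rim sticks out along +x to 46 mm from the axis: +x is the way the bottle points. Origin: centre of the underside, z up. 0.24 kg. May be absent
- bottle1_tip (a point): tip of this bottle's white pointer tab, 46 mm along its +x, 69 mm up
- bottle2: sample bottle, clear glass 60 mm across, 62 mm tall, black cap (57 mm across, to z 74 mm) with an upright grip bar on it: 44 mm along x, 14 mm along y, z 74 to 102 mm. A white pointer tab on the cap's rim sticks out along +x to 46 mm from the axis: +x is the way the bottle points. Origin: centre of the underside, z up. 0.24 kg. May be absent
- bottle2_tip (a point): tip of this bottle's white pointer tab, 46 mm along its +x, 69 mm up
- bottle3: sample bottle, clear glass 60 mm across, 62 mm tall, black cap (57 mm across, to z 74 mm) with an upright grip bar on it: 44 mm along x, 14 mm along y, z 74 to 102 mm. A white pointer tab on the cap's rim sticks out along +x to 46 mm from the axis: +x is the way the bottle points. Origin: centre of the underside, z up. 0.24 kg. May be absent
- bottle3_tip (a point): tip of this bottle's white pointer tab, 46 mm along its +x, 69 mm up
- ring1 (a point): centre of a printed dark ring (72 mm inside) on the fixed reader's flat platform, the one at the -y end of the row of three (95 mm apart along the reader's y), on the surface a bottle stands on, 35 mm above the table. Axes are the reader's; the ring's dark index line runs out to -x, to the platform's front edge 70 mm away. On the +x side, from 70 mm, a display housing 58 mm above the table
- ring2 (a point): centre of a printed dark ring (72 mm inside) on the fixed reader's flat platform, the middle one of three (95 mm apart along the reader's y), on the surface a bottle stands on, 35 mm above the table. Axes are the reader's; the ring's dark index line runs out to -x, to the platform's front edge 70 mm away. On the +x side, from 70 mm, a display housing 58 mm above the table
- ring3 (a point): centre of a printed dark ring (72 mm inside) on the fixed reader's flat platform, the one of three next to the control panel (95 mm apart along the reader's y), on the surface a bottle stands on, 35 mm above the table. Axes are the reader's; the ring's dark index line runs out to -x, to the platform's front edge 70 mm away. On the +x side, from 70 mm, a display housing 58 mm above the table
- selector (a joint): selector on the reader's blue panel: black disc (48 mm) with a grip bar 44 mm long, 12 wide, 26 high, a white stripe on the end that points. Rad, grows clockwise seen from above, 0 to 2.4; at 0 the stripe points along the reader's +x, at 1.57 along its -y (towards the rings), straight at the short white line on the panel. Light friction, stays where left
- selector_grip (a point): on the selector's axis, at the middle of the height of its grip bar (25 mm above the panel, panel 35 mm above the table; the bar's top is at 36 mm above the panel); its x axis turns with the selector, along the bar to the striped end
- start_top (a point): centre of the top of the grey round start button (26 mm across) on the control panel, 53 mm from the selector's axis on the reader's +x side, beside the display housing
- start (a joint): start button, m pressed down: 0 up, 0.006 fully down (5 N); springs back; counts as pressed above 0.004
- basket1: grey carrying basket: open tray 70 mm along x, 90 along y, 40 high, below a wire arch (8 mm wire) that spans it along y, 75 mm wide inside, flattish at the top, its underside there at z 121 mm. On the arch a grip block 12 mm along x, 36 along y, z 128 to 157 mm. Same both ways round. Origin: centre of the underside, z up. 0.16 kg. May be absent
- basket1_arch (a point): underside of the top of this basket's arch, 121 mm up, where it hangs from a hook
- basket2: grey carrying basket: open tray 70 mm along x, 90 along y, 40 high, below a wire arch (8 mm wire) that spans it along y, 75 mm wide inside, flattish at the top, its underside there at z 121 mm. On the arch a grip block 12 mm along x, 36 along y, z 128 to 157 mm. Same both ways round. Origin: centre of the underside, z up. 0.16 kg. May be absent
- basket2_arch (a point): underside of the top of this basket's arch, 121 mm up, where it hangs from a hook
- hook1 (a point): hanging place on top of a fixed steel hook of the drying rack (the one at its -y side; 140 mm apart), 190 mm above the table. A level 10 mm bar, free end towards this frame's -x: from a post (face 59 mm off on the +x side, 196 mm high) to 42 mm on the -x side, where the tip turns up to 15 mm above the bar's top. The rack's foot, 12 mm high, lies at x 5 to 105 mm. z up
- hook2 (a point): hanging place on top of a fixed steel hook of the drying rack (the one at its +y side; 140 mm apart), 190 mm above the table. A level 10 mm bar, free end towards this frame's -x: from a post (face 59 mm off on the +x side, 196 mm high) to 42 mm on the -x side, where the tip turns up to 15 mm above the bar's top. The rack's foot, 12 mm high, lies at x 5 to 105 mm. z up
- beaker: small glass beaker, 52 mm across, 62 mm tall; leave alone. Origin: centre of the underside
- petri: clear closed dish, 62 mm across, 16 mm high; leave alone. Origin: centre of the underside
- stopper: cork stopper, 36 mm across, 30 mm high; leave alone. Origin: centre of the underside
- wash: white bottle, 64 mm across, 150 mm tall; leave alone. Origin: centre of the underside
- reagent: amber jar, 68 mm across, 120 mm tall; leave alone. Origin: centre of the underside
Not all that is in view belongs to the job. Leave any blue or turquoise look-alike of the basket1 alone. Leave any pink look-alike of the bottle2 alone.

How it is judged:
By the outcome, as a careful person would: the job done as asked, in the order asked, and still so for the second after the job is handed in, with the robot touching nothing.
Of bottle1, bottle2, bottle3 only 2 to 3 are there at a start; the rules pass over those that are not, and their reading is None.
Of basket1, basket2 only 1 to 2 are there at a start; the rules pass over those that are not, and their reading is None.
At some moment in a run one of bottle1, bottle2, bottle3 may be knocked a few centimetres aside while the robot is not near it.
It also fails if it takes over 210 s, if anything falls off the work surface, if the arm or the gripper's body presses on something with over 40 N, if the wrist force passes 120 N, or if a joint passes its speed limit or range.

### The arm

A 6-joint arm with a two-finger parallel gripper is mounted at the origin on the work surface. World frame = base frame: x ahead of the robot, y to its left, z up, the work surface at z = 0. Lengths are in m, angles in rad, forces in N, time in s.
With the tool pointing down it reaches from about 0.3 to 0.875 m from the base axis. Payload 6.4 kg.
Tool frame: the origin (TCP) lies at the centre of the arm's flange, where the gripper is bolted on; the fingertips stand 173 mm ahead of it and the grasp point (between the pads) lies ctrl.grip_point_offset ahead of it (ctrl.grip_point_offset is the distance from the TCP to the grasp point, in m); z points along the fingers, y is the direction in which the jaws open and shut (so a half turn about z gives the same grasp; the last joint's range is limited). The gripper opens to 85 mm and grips with 20 to 120 N. Pads are 22 mm wide; open, the fingers measure 114 mm over their backs; the gripper's body (76 mm by 85 mm) begins 54 mm behind the grasp point. The pads swing forward as they close: fully open they stand 13 mm farther back than shut.
Start: joints at [-1.493, 0.181, 1.607, -0, 1.354, -0.206], TCP at [0.161, -0.552, 0.405] pointing down, gripper open.
Joint ranges: [-2.99, 2.99], [-0.89, 2.07], [0.3, 2.58], [-1.14, 4.28], [0, 2.63], [-3.12, 3.12]. Speed limits (rad/s): [2.57, 2.57, 3.01, 3.14, 3.14, 3.14].

### API

Orientations are given as a unit quaternion [w, x, y, z].
In Python, from bench import ctrl, cams, boxes_of, landmark_of gives the robot as it stands.
- The arm moves only by the shell command python3 -m handwheel 'ROWS'. ROWS is JSON, a list of rows, each an object with "offset": the shift along the tool's x, y, z in m, a list of three; "spin": the turn about the tool's z in degrees; "grip": the opening, from 0 (shut) to 1 (fully open). A call has 1 to 20 rows; each row is the pose to reach, as a shift and turn from the pose commanded when the call began, along the tool's axes at that moment; what a row does not reach only later rows make up. A row lasts 1/8 s, in which the tool goes at most 62.5 mm and 10.7 degrees, less where a joint would pass 70% of its speed; a pose out of reach is approached as far as the arm can. A call with a gripper value outside its range is refused whole. The fingers move at their own pace and stop on an object; the grip force is fixed at half the most. Time passes only in rows, so rows that repeat a pose let the fingers close. It gives the time, the measured TCP pose, the force and the opening at its end, in the units of the state.
- ctrl.get_obs(): the state, without advancing time (a new reading comes with each control period).
- cams.camera(name): name is "scene" or "top" or "wrist"; returns a dict with "color" (420x560x3 uint8, red, green, blue), "camera_matrix" (3x3 intrinsics, pixels), "distortion" ([k1, k2, p1, p2, k3] as OpenCV has them; the pictures are not rectified), "view" (4x4, takes a point from world to camera coordinates); the wrist camera has in their place "tool_from_camera" (4x4, takes a point from camera to tool coordinates, whose origin is the TCP and whose axes are the flange's). Camera axes: x right, y up, looking along -z (the intrinsics and any distortion apply to the point x, -y, -z); pixel columns grow to the right and rows downward; lengths in m; the calibration is good to about 2 mm. A picture is of the moment at which its call begins: read the wrist's pose just before it. There is no depth.
- ctrl.hand_in(): hands the job in, once; it reports no verdict.
Trained networks look in a picture, given as the dict that the camera call returned (one of the last four; its "shot" number tells which), for a name from the list of things; names that differ only in an ending like _2 or _b are one class to them, and where a whole thing is asked for, a point or a joint stands for the part that bears it (a point fixed in the world has none). Each returns a list of dicts, best first, with "confidence" (0 to 1); they miss things now and then, are a little off and sometimes report something else, mostly with a low value. They report only what shows in the picture. A call takes as long as a camera call. They do not tell look-alikes from the thing itself.
- boxes_of(picture, thing): "uv" ([column, row] in pixels, amid what is visible of it).
- landmark_of(picture, thing): "uv" ([column, row] in pixels: a listed point, or the origin of a listed thing).
The state is a dict: "time_s": time; "q": joint angles; "dq": joint speeds; "joint_efforts": joint torques, N m; "eef_pos": TCP position; "eef_rot": TCP orientation; "wrist_force": force on the tool from outside, world axes, zero at the start; "torque": the same for the moment, N m; "opening": opening from 0.0 (shut) to 1.0 (fully open).
Only numpy, scipy, OpenCV 4.12 (cv2) and the standard library are available. Lean on these libraries where they do the work, as an engineer would, in place of code of your own. Each camera call takes 0.05 s, during which the arm holds its last target.

## Working session

There is one attempt and no reset: what is moved stays moved. The work goes in short steps, Python scripts to look and compute and a shell command to move; the robot and the scene stay as the last step left them, time stands still between calls to the robot, and variables do not carry over. Pictures are saved under pics/ and viewed, and the job is handed in when it is done.

```bash
ls; mkdir -p pics; python3 - <<'E'
from bench import ctrl,cams,boxes_of,landmark_of
import cv2
print(ctrl.get_obs(), ctrl.grip_point_offset)
for n in ["scene","top","wrist"]:
    p=cams.camera(n); cv2.imwrite(f"pics/{n}0.png",p["color"][:,:,::-1])
    print(n,p["camera_matrix"],p["distortion"],p.get("view",p.get("tool_from_camera")))
E
```

```text
pics
{'time_s': 0.0, 'q': array([-1.49329369e+00,  1.81530729e-01,  1.60797669e+00,  3.29816091e-05,
        1.35381109e+00, -2.06278081e-01]), 'dq': array([-1.32826283e-03, -3.42527049e-05,  9.01910961e-04, -1.15077474e-03,
        3.52380671e-04,  3.26392063e-04]), 'joint_efforts': array([-5.51341564e-04, -4.44875300e+01, -3.51337874e+01, -3.98837037e-04,
        9.14860022e-03, -6.32143596e-06]), 'eef_pos': array([ 0.16100668, -0.55174223,  0.40380483]), 'eef_rot': array([-8.60101021e-04,  9.89950576e-01,  1.41411145e-01,  7.15910794e-05]), 'wrist_force': array([ 0.18334155, -0.77723538,  1.07716275]), 'torque': array([-0.00581359, -0.03275981,  0.03625886]), 'opening': 0.9998367699327773} 0.1547
scene [[424.19787695   0.         276.59097427]
 [  0.         424.19787695 204.51150271]
 [  0.           0.           1.        ]] [0.02177001 0.         0.         0.         0.        ] [[ 7.62017067e-01  6.47556031e-01  1.08457504e-03 -4.23232844e-01]
 [-5.23023544e-01  6.14483154e-01  5.90641029e-01  1.28052563e-01]
 [ 3.81806708e-01 -4.50645803e-01  8.06933701e-01 -1.51558047e+00]

[... 293 characters left out ...]
1  2.80174095e-03  7.21385442e-02]
 [ 9.95134368e-01  1.75690514e-02  9.69480200e-02 -5.30403408e-01]
 [-9.69822213e-02  1.10322319e-03  9.95285503e-01 -1.49021967e+00]
 [ 0.00000000e+00  0.00000000e+00  0.00000000e+00  1.00000000e+00]]
wrist [[323.68477492   0.         273.83686894]
 [  0.         323.68477492 207.39699206]
 [  0.           0.           1.        ]] [-0.07524434  0.          0.          0.          0.        ] [[ 7.45789847e-04  9.64139249e-01  2.65395841e-01  6.81323996e-02]
 [ 9.99999715e-01 -6.88858533e-04 -3.07593689e-04 -8.76507484e-04]
 [-1.13742958e-04  2.65395995e-01 -9.64139488e-01  3.11122985e-02]
 [ 0.00000000e+00  0.00000000e+00  0.00000000e+00  1.00000000e+00]]
```

View pics/scene0.png

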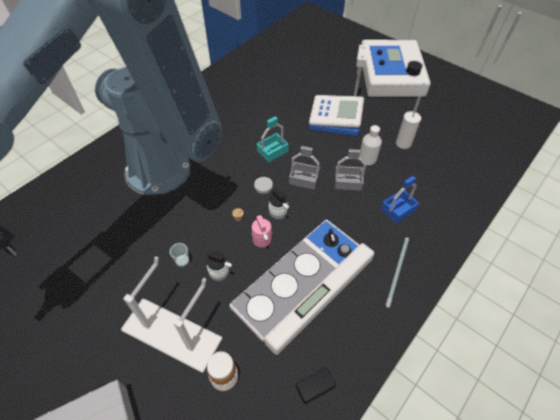

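View pics/top0.png

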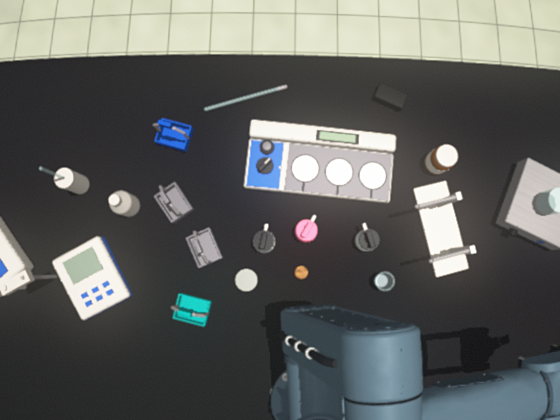

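View pics/wrist0.png

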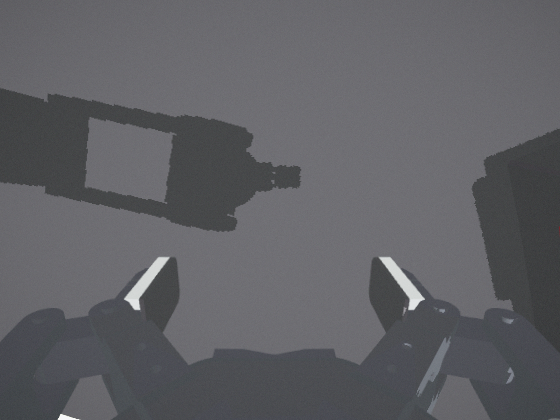

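```bash
cat > h.py <<'E'
from bench import ctrl,cams,boxes_of,landmark_of
import numpy as np, cv2
from scipy.spatial.transform import Rotation as R
def Rq(q): return R.from_quat([q[1],q[2],q[3],q[0]])
def shot(n):
    o=ctrl.get_obs(); p=cams.camera(n)
    if "view" in p: T=np.linalg.inv(p["view"])
    else:
        W=np.eye(4); W[:3,:3]=Rq(o["eef_rot"]).as_matrix(); W[:3,3]=o["eef_pos"]; T=W@p["tool_from_camera"]
    p["c2w"]=T; return p
def ray(p,uv):
    x=cv2.undistortPoints(np.array([[uv]],float),p["camera_matrix"],np.array(p["distortion"],float))[0,0]
    d=p["c2w"][:3,:3]@np.array([x[0],-x[1],-1]); return p["c2w"][:3,3],d/np.linalg.norm(d)
def atz(p,uv,z):
    o,d=ray(p,uv); return o+d*(z-o[2])/d[2]
def tri(prs):
    A=np.zeros((3,3));b=np.zeros(3);L=[ray(*x) for x in prs]
    for o,d in L:
        M=np.eye(3)-np.outer(d,d);A+=M;b+=M@o
    X=np.linalg.solve(A,b); return X,[float(np.linalg.norm((np.eye(3)-np.outer(d,d))@(X-o))) for o,d in L]
def proj(p,X):
    c=np.linalg.inv(p["c2w"])@np.append(X,1); c=c[:3]*[1,-1,-1]
    return cv2.projectPoints(c.reshape(1,3),np.zeros(3),np.zeros(3),p["camera_matrix"],np.array(p["distortion"],float))[0].ravel()
def save(p,name,box=None,s=1):
    im=p["color"][:,:,::-1]
    if box: im=im[box[1]:box[3],box[0]:box[2]]
    cv2.imwrite("pics/"+name,cv2.resize(im,None,fx=s,fy=s,interpolation=cv2.INTER_CUBIC))
E
python3 - <<'E'
from h import *
P={n:shot(n) for n in ["scene","top"]}
Z=dict(bottle1=0,bottle1_tip=.069,ring1=.035,ring2=.035,ring3=.035,selector=None,selector_grip=.06,start_top=.04,basket1=0,basket1_arch=.121,hook1=.19,hook2=.19,beaker=0,petri=0,stopper=0,wash=0,reagent=0)
for k,z in Z.items():
  for n,p in P.items():
    try: r=landmark_of(p,k)
    except Exception as e: print(k,e);continue
    for d in r[:6]:
        if d["confidence"]>.2: print(k,n,np.round(d["uv"],1),round(d["confidence"],2), np.round(atz(p,d["uv"],z),4)[:2] if z is not None else "")
save(P["top"],"c1.png",(230,100,490,300),3)
save(P["top"],"c2.png",(140,110,290,330),2.7)
E
```

```text
bottle1 scene [280.7 211. ] 0.85 [0.4527 0.1419]
bottle1 scene [221.5 272.2] 0.61 [ 0.4622 -0.1454]
bottle1 scene [259.7 238.1] 0.56 [0.4697 0.0182]
bottle1 scene [285.  287.1] 0.41 [ 0.6382 -0.0594]
bottle1 top [305.5 233.5] 0.77 [0.4684 0.0206]
bottle1 top [266.  237.9] 0.74 [0.4541 0.1314]
bottle1 top [368.4 240.3] 0.61 [ 0.452  -0.1577]
bottle1_tip top [266.  238.5] 0.42 [0.4493 0.1292]
ring1 scene [305.9 262.8] 0.86 [0.6456 0.0274]
ring1 scene [260.5 306.5] 0.8 [ 0.6338 -0.1609]
ring1 scene [288.8 281.3] 0.7 [ 0.6451 -0.0515]
ring1 top [306.4 169.6] 0.98 [0.6443 0.0219]
ring1 top [371.6 174. ] 0.71 [ 0.6358 -0.1609]
ring2 scene [305.9 262.8] 0.86 [0.6456 0.0274]
ring2 scene [260.5 306.5] 0.8 [ 0.6338 -0.1609]
ring2 scene [288.8 281.3] 0.7 [ 0.6451 -0.0515]
ring2 top [306.4 169.6] 0.98 [0.6443 0.0219]
ring2 top [371.6 174. ] 0.71 [ 0.6358 -0.1609]
ring3 scene [305.9 262.8] 0.86 [0.6456 0.0274]
ring3 scene [260.5 306.5] 0.8 [ 0.6338 -0.1609]
ring3 scene [288.8 281.3] 0.7 [ 0.6451 -0.0515]
ring3 top [306.4 169.6] 0.98 [0.6443 0.0219]
ring3 top [371.6 174. ] 0.71 [ 0.6358 -0.1609]
s
[... 1869 characters left out ...]
[307.2 171. ] 0.53 [0.6137 0.0262]
beaker scene [183.7 258.5] 0.61 [ 0.3411 -0.1872]
beaker scene [281.4 210.3] 0.39 [0.4526 0.1456]
beaker top [303.6 173.5] 0.69 [0.6391 0.0283]
beaker top [382.3 280.6] 0.62 [ 0.3388 -0.1983]
petri scene [262.9 191. ] 0.65 [0.352  0.1667]
petri top [244.5 278.2] 0.91 [0.34   0.1894]
stopper scene [240.4 219.9] 0.44 [0.3754 0.0293]
stopper top [300.6 270. ] 0.7 [0.3658 0.0328]
wash scene [367.7 159.5] 0.7 [0.5458 0.5222]
wash top [125.6 203.9] 0.63 [0.5434 0.5384]
reagent scene [223.3 378.8] 0.95 [ 0.6802 -0.3583]
reagent scene [330.9 236.9] 0.51 [0.6389 0.1681]
reagent top [436.5 162.2] 0.74 [ 0.6812 -0.3584]
reagent top [338.8 174.2] 0.56 [ 0.639  -0.0722]
```

View pics/c1.png

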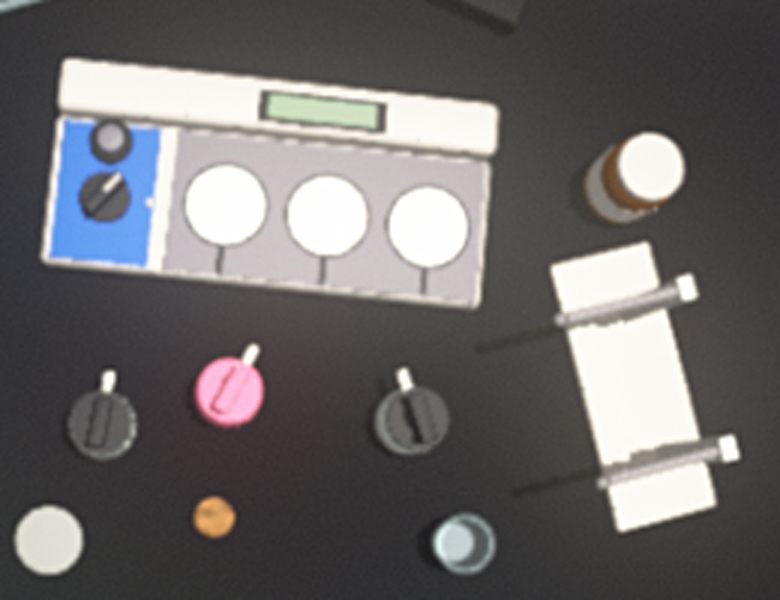

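View pics/c2.png

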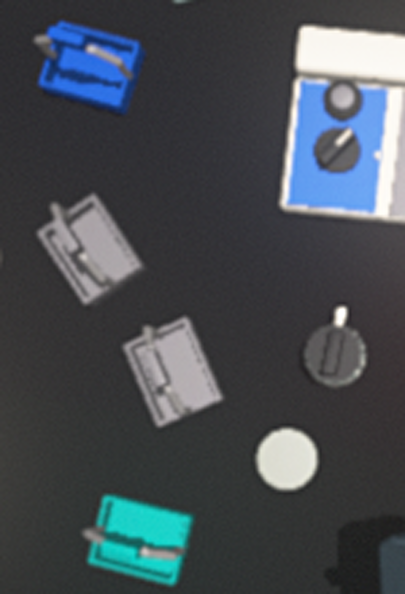

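```bash
cat >> h.py <<'E'
def th():
    M=Rq(ctrl.get_obs()["eef_rot"]).as_matrix(); return np.degrees(np.arctan2(M[1,0],M[0,0]))
def go(x,y,z,theta=None):
    o=ctrl.get_obs(); M=Rq(o["eef_rot"]).as_matrix()
    d=M.T@(np.array([x,y,z])-o["eef_pos"]); t=th()
    s=0 if theta is None else (t-theta)
    print("offset",np.round(d,4),"spin",round(s,2),"rows",np.linalg.norm(d)/.0625,abs(s)/10.7,"cur",np.round(o["eef_pos"],4),"th",round(t,2),"f",np.round(o["wrist_force"],1),"op",round(o["opening"],3),"t",round(o["time_s"],2))
E
python3 - <<'E'
from h import *
go(.62,.07,.45,90)
E
```

```text
offset [ 0.6148 -0.4686 -0.0453] spin -73.74 rows 12.389790637894663 6.891493064421381 cur [ 0.161  -0.552   0.4047] th 16.26 f [ 0.2 -0.6  1.1] op 0.999 t 1.85
```

```bash
python3 -m handwheel '[{"offset":[0.06,-0.04,-0.045],"spin":0,"grip":0.4},{"offset":[0.615,-0.469,-0.045],"spin":-74,"grip":0.4},{"offset":[0.615,-0.469,-0.045],"spin":-74,"grip":0.4},{"offset":[0.615,-0.469,-0.045],"spin":-74,"grip":0.4},{"offset":[0.615,-0.469,-0.045],"spin":-74,"grip":0.4},{"offset":[0.615,-0.469,-0.045],"spin":-74,"grip":0.4},{"offset":[0.615,-0.469,-0.045],"spin":-74,"grip":0.4},{"offset":[0.615,-0.469,-0.045],"spin":-74,"grip":0.4},{"offset":[0.615,-0.469,-0.045],"spin":-74,"grip":0.4},{"offset":[0.615,-0.469,-0.045],"spin":-74,"grip":0.4},{"offset":[0.615,-0.469,-0.045],"spin":-74,"grip":0.4},{"offset":[0.615,-0.469,-0.045],"spin":-74,"grip":0.4},{"offset":[0.615,-0.469,-0.045],"spin":-74,"grip":0.4},{"offset":[0.615,-0.469,-0.045],"spin":-74,"grip":0.4},{"offset":[0.615,-0.469,-0.045],"spin":-74,"grip":0.4},{"offset":[0.615,-0.469,-0.045],"spin":-74,"grip":0.4}]'
python3 - <<'E'
from h import *
go(.62,.07,.45,90)
p=shot("wrist"); save(p,"w1.png")
for k,z in dict(ring1=.035,selector_grip=.06,start_top=.045,bottle1=0,bottle1_tip=.069).items():
    for d in landmark_of(p,k)[:5]:
        if d["confidence"]>.2: print(k,np.round(d["uv"],1),round(d["confidence"],2),np.round(atz(p,d["uv"],z),4))
E
```

```text
time_s: 3.85
eef_pos: [0.6197, 0.0693, 0.4498]
eef_rot: [0.0, 0.706, 0.708, -0.0]
wrist_force: [0.5, 0.3, -0.9]
opening: 0.397
offset [ 0.0007  0.0003 -0.0002] spin 0.18 rows 0.012265248950718283 0.016759859252026853 cur [0.6197 0.0693 0.4498] th 90.18 f [ 0.5  0.3 -0.9] op 0.397 t 3.85
ring1 [295.9 211.4] 0.75 [0.6479 0.0267 0.035 ]
ring1 [289.  281.5] 0.71 [ 0.641  -0.0696  0.035 ]
selector_grip [311.3 116. ] 0.89 [0.6604 0.1406 0.06  ]
start_top [350.7 119.7] 0.56 [0.7067 0.1372 0.045 ]
bottle1 [166.9 208.9] 0.96 [0.4759 0.0194 0.    ]
bottle1 [136.6 119.2] 0.77 [0.4458 0.1377 0.    ]
bottle1_tip [286.  340.3] 0.62 [ 0.6369 -0.1358  0.069 ]
```

View pics/w1.png

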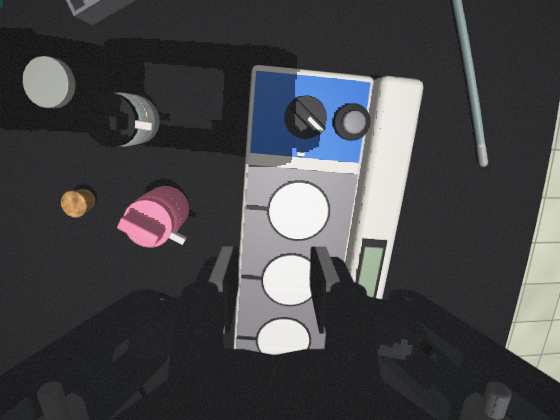

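```bash
cat >> h.py <<'E'
def rings(p,thr=200):
    g=p["color"].min(2); m=(g>thr).astype(np.uint8); out=[]
    for c in cv2.findContours(m,cv2.RETR_EXTERNAL,cv2.CHAIN_APPROX_NONE)[0]:
        if cv2.contourArea(c)<200: continue
        X=np.array([atz(p,q[0],.035)[:2] for q in c])
        A=np.c_[2*X,np.ones(len(X))]; s=np.linalg.lstsq(A,(X**2).sum(1),rcond=None)[0]
        r=np.sqrt(s[2]+s[0]**2+s[1]**2); e=np.std(np.linalg.norm(X-s[:2],axis=1)-r)
        if .025<r<.045: out.append((np.round(s[:2],4),round(r,4),round(e,4)))
    return out
E
python3 - <<'E'
from h import *
p=shot("wrist"); save(p,"w1c.png",(240,60,400,180),5)
print(rings(p)); print(rings(shot("top"))); print(rings(shot("scene")))
E
```

```text
[(array([ 0.6338, -0.1575]), np.float64(0.0315), np.float64(0.0036)), (array([ 0.6399, -0.0678]), np.float64(0.0337), np.float64(0.0026)), (array([0.6507, 0.0272]), np.float64(0.0354), np.float64(0.0004)), (array([0.675 , 0.0747]), np.float64(0.0331), np.float64(0.0135))]
[(array([ 0.3852, -0.3855]), np.float64(0.0388), np.float64(0.0106)), (array([ 0.5894, -0.3313]), np.float64(0.0391), np.float64(0.0099)), (array([ 0.5914, -0.1233]), np.float64(0.0393), np.float64(0.0126)), (array([ 0.6325, -0.1631]), np.float64(0.036), np.float64(0.0008)), (array([ 0.6409, -0.0683]), np.float64(0.0361), np.float64(0.0007)), (array([0.646 , 0.0252]), np.float64(0.0291), np.float64(0.0065)), (array([ 0.6963, -0.3788]), np.float64(0.0294), np.float64(0.0007)), (array([ 1.1438, -0.127 ]), np.float64(0.0443), np.float64(0.0135)), (array([1.1442, 0.0059]), np.float64(0.0371), np.float64(0.0129)), (array([1.1391, 0.1218]), np.float64(0.0421), np.float64(0.0147)), (array([1.1386, 0.246 ]), np.float64(0.0421), np.float64(0.0143)), (array([1.1409, 0.3701]), np.float64(0.0418), np.float64(0.0141)), (array([1.144 , 0.7501]), np.float64(0.0355), np.float64(0.0111))]
[(array([ 1.1089, -0.0872]), np.float64(0.0349), np.float64(0.0121)), (array([ 0.6337, -0.1636]), np.float64(0.0338), np.float64(0.0007)), (array([1.111 , 0.2363]), np.float64(0.0366), np.float64(0.011)), (array([ 0.6418, -0.0691]), np.float64(0.0338), np.float64(0.0008)), (array([1.1069, 0.3331]), np.float64(0.0441), np.float64(0.0141)), (array([0.6498, 0.0255]), np.float64(0.0334), np.float64(0.0008))]
```

View pics/w1c.png

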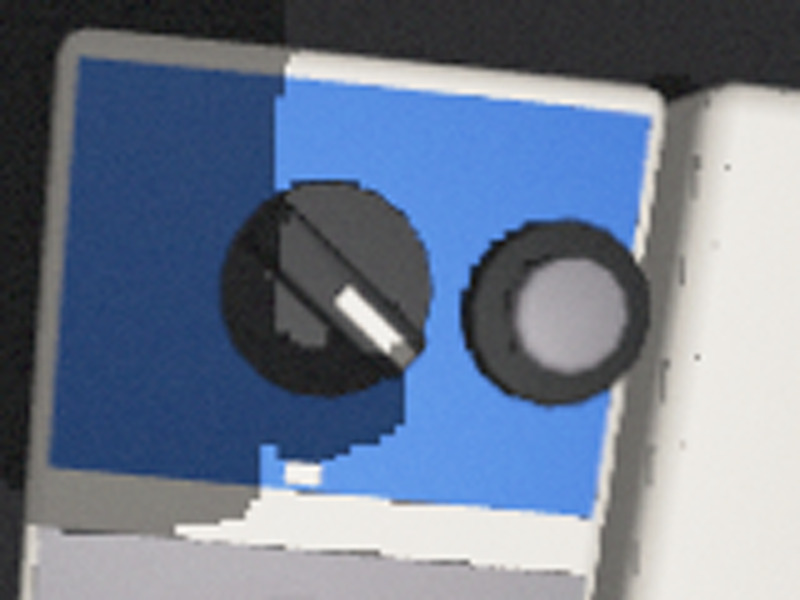

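```bash
python3 - <<'E'
from h import *
p=shot("wrist")
f=lambda x,y,z: atz(p,(240+x/5-.4,60+y/5-.4),z)
print("disc",f(325,290,.045))
for a,b in [((345,295),(400,350)),((290,205),(420,335)),((265,262),(395,368))]:
    d=f(*b,.071)-f(*a,.071); print(np.degrees(np.arctan2(d[1],d[0])), (f(*a,.071)+f(*b,.071))/2)
print("button",f(573,315,.05),"mark",f(303,473,.035))
d=landmark_of(p,"selector_grip")[0]; print(d, atz(p,d["uv"],.06))
r=np.radians(-5); ex=np.array([np.cos(r),np.sin(r)]);print("exp button from disc", f(325,290,.045)[:2]+.053*ex)
go(.658,.136,.40,-50.5+180)
E
```

```text
disc [0.65504792 0.13999687 0.045     ]
-43.0921605701513 [0.66278969 0.13335471 0.071     ]
-43.02279580962069 [0.65890644 0.14391728 0.071     ]
-37.59886430653875 [0.65392671 0.13475787 0.071     ]
button [0.71003949 0.13523544 0.05      ] mark [0.65192271 0.09802893 0.035     ]
{'uv': [309.4, 120.5], 'confidence': 0.64} [0.65890938 0.13694937 0.06      ]
exp button from disc [0.70784623 0.13537761]
offset [0.0654 0.0382 0.0497] spin -39.24 rows 1.4499100204530084 3.6674026387672503 cur [0.6201 0.0704 0.4497] th 90.26 f [ 0.5 -0.5  0.1] op 0.399 t 4.4
```

```bash
python3 - <<'E'
from h import *
go(.657,.139,.30,137)
E
```

```text
offset [0.0684 0.0372 0.1497] spin -46.74 rows 2.700238436452759 4.368337218206503 cur [0.6201 0.0704 0.4497] th 90.26 f [ 0.5 -0.5  0.1] op 0.399 t 4.4
```

```bash
python3 -m handwheel '[{"offset":[0.068,0.037,0.05],"spin":-47,"grip":0.45},{"offset":[0.068,0.037,0.1],"spin":-47,"grip":0.45},{"offset":[0.068,0.037,0.13],"spin":-47,"grip":0.45},{"offset":[0.068,0.037,0.15],"spin":-47,"grip":0.45},{"offset":[0.068,0.037,0.15],"spin":-47,"grip":0.45},{"offset":[0.068,0.037,0.15],"spin":-47,"grip":0.45},{"offset":[0.068,0.037,0.15],"spin":-47,"grip":0.45}]'
python3 - <<'E'
from h import *
p=shot("wrist"); save(p,"w2.png")
go(.657,.139,.223,137)
print(proj(p,[.657,.139,.071]))
for d in landmark_of(p,"selector_grip")[:2]: print(d, atz(p,d["uv"],.06))
E
```

```text
time_s: 5.28
eef_pos: [0.657, 0.1386, 0.3002]
eef_rot: [0.0, 0.365, 0.931, 0.0]
wrist_force: [0.9, 0.0, -0.1]
opening: 0.451
offset [0.0003 0.0002 0.0773] spin 0.19 rows 1.23690817361723 0.018115643662563814 cur [0.657  0.1386 0.3003] th 137.19 f [-0.6 -1.2 -0. ] op 0.452 t 5.33
[272.04197548 226.02583947]
{'uv': [273.2, 217.4], 'confidence': 0.59} [0.65573479 0.14118003 0.06      ]
```

View pics/w2.png

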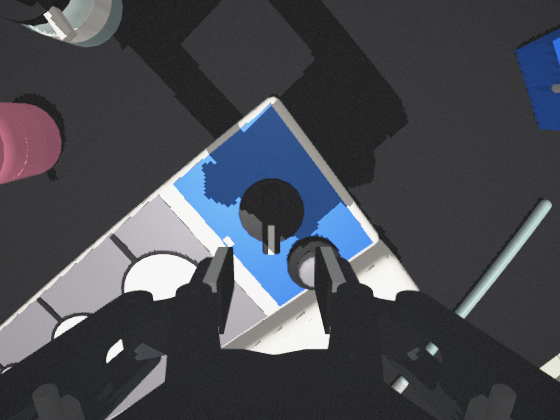

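```bash
python3 -m handwheel '[{"offset":[0,0,0.03],"spin":0,"grip":0.4},{"offset":[0,0,0.055],"spin":0,"grip":0.4},{"offset":[0,0,0.07],"spin":0,"grip":0.4},{"offset":[0,0,0.077],"spin":0,"grip":0.4},{"offset":[0,0,0.077],"spin":0,"grip":0.4},{"offset":[0,0,0.077],"spin":0,"grip":0.0},{"offset":[0,0,0.077],"spin":0,"grip":0.0},{"offset":[0,0,0.077],"spin":0,"grip":0.0},{"offset":[0,0,0.077],"spin":0,"grip":0.0},{"offset":[0,0,0.077],"spin":0,"grip":0.0}]'
python3 - <<'E'
from h import *
go(.657,.139,.223,85)
E
```

```text
time_s: 6.62
eef_pos: [0.6565, 0.1376, 0.2241]
eef_rot: [-0.0, 0.364, 0.931, -0.001]
wrist_force: [-6.3, -6.4, 5.9]
opening: 0.125
offset [0.0006 0.0014 0.0011] spin 52.26 rows 0.02982670014562768 4.884476222480264 cur [0.6565 0.1376 0.2241] th 137.26 f [-6.3 -6.4  5.9] op 0.125 t 6.62
```

```bash
python3 -m handwheel '[{"offset":[0,-0.001,0],"spin":8,"grip":0.0},{"offset":[0,-0.001,0],"spin":16,"grip":0.0},{"offset":[0,-0.001,0],"spin":24,"grip":0.0},{"offset":[0,-0.001,0],"spin":32,"grip":0.0},{"offset":[0,-0.001,0],"spin":40,"grip":0.0},{"offset":[0,-0.001,0],"spin":48,"grip":0.0},{"offset":[0,-0.001,0],"spin":52,"grip":0.0},{"offset":[0,-0.001,0],"spin":52,"grip":0.0},{"offset":[0,-0.001,0],"spin":52,"grip":0.0}]'
python3 - <<'E'
from h import *
go(.657,.139,.223,85)
E
```

```text
time_s: 7.75
eef_pos: [0.6553, 0.1368, 0.2241]
eef_rot: [-0.0, 0.736, 0.677, -0.002]
wrist_force: [-10.8, -6.3, 9.8]
opening: 0.125
offset [0.0023 0.0015 0.0011] spin 0.27 rows 0.0473939722402474 0.024886889472886184 cur [0.6553 0.1368 0.2241] th 85.27 f [-10.8  -6.3   9.8] op 0.125 t 7.75
```

Open and rise.

```bash
python3 -m handwheel '[{"offset":[0,0,0],"spin":0,"grip":0.4},{"offset":[0,0,0],"spin":0,"grip":0.4},{"offset":[0,0,0],"spin":0,"grip":0.4},{"offset":[0,0,-0.03],"spin":0,"grip":0.4},{"offset":[0,0,-0.09],"spin":0,"grip":0.4},{"offset":[0,0,-0.13],"spin":0,"grip":0.4},{"offset":[0,0,-0.13],"spin":0,"grip":0.4},{"offset":[0,0,-0.13],"spin":0,"grip":0.4}]'
python3 - <<'E'
from h import *
p=shot("wrist"); save(p,"w3.png",(150,60,430,270),2.8)
go(.657,.139,.223,85)
E
```

```text
time_s: 8.75
eef_pos: [0.6558, 0.1379, 0.352]
eef_rot: [-0.0, 0.736, 0.677, -0.0]
wrist_force: [-0.9, -0.9, 0.1]
opening: 0.401
offset [0.0012 0.0016 0.128 ] spin 0.27 rows 2.0487836198005303 0.024815236184528307 cur [0.6556 0.1379 0.351 ] th 85.27 f [0.2 0.7 0.2] op 0.398 t 8.8
```

View pics/w3.png

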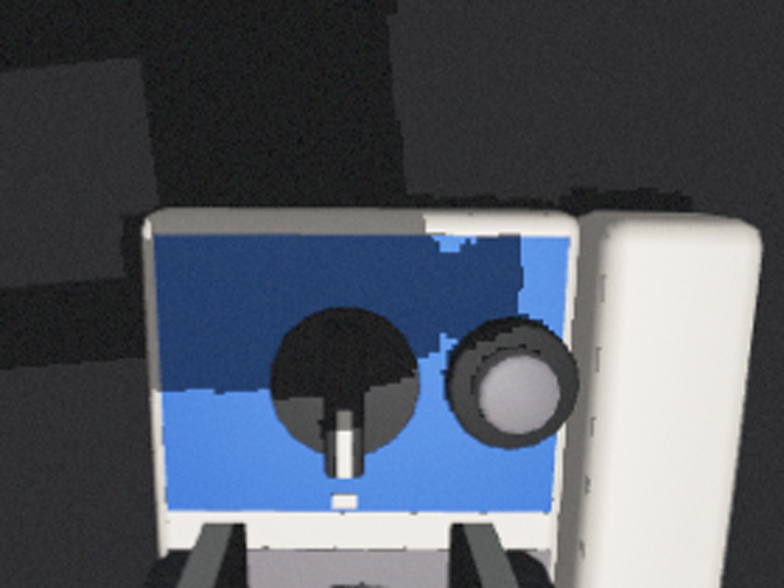

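```bash
python3 - <<'E'
from h import *
go(.452,.136,.42,-10)
E
```

```text
offset [-0.0187 -0.2029 -0.0684] spin 95.27 rows 3.4393476755660046 8.903319909081725 cur [0.6556 0.1379 0.351 ] th 85.27 f [0.2 0.7 0.2] op 0.398 t 8.8
```

```bash
python3 -m handwheel '[{"offset":[-0.019,-0.05,-0.07],"spin":95,"grip":0.5},{"offset":[-0.019,-0.1,-0.07],"spin":95,"grip":0.5},{"offset":[-0.019,-0.15,-0.07],"spin":95,"grip":0.5},{"offset":[-0.019,-0.203,-0.07],"spin":95,"grip":0.5},{"offset":[-0.019,-0.203,-0.07],"spin":95,"grip":0.5},{"offset":[-0.019,-0.203,-0.07],"spin":95,"grip":0.5},{"offset":[-0.019,-0.203,-0.07],"spin":95,"grip":0.5},{"offset":[-0.019,-0.203,-0.07],"spin":95,"grip":0.5},{"offset":[-0.019,-0.203,-0.07],"spin":95,"grip":0.5},{"offset":[-0.019,-0.203,-0.07],"spin":95,"grip":0.5},{"offset":[-0.019,-0.203,-0.07],"spin":95,"grip":0.5}]'
python3 - <<'E'
from h import *
p=shot("wrist"); save(p,"w4.png")
go(.452,.136,.42,-10)
print(proj(p,[.452,.136,.074]))
for d in landmark_of(p,"bottle1")[:3]+landmark_of(p,"bottle1_tip")[:3]: print(d, atz(p,d["uv"],0),atz(p,d["uv"],.069))
E
```

```text
time_s: 10.18
eef_pos: [0.4521, 0.1357, 0.4218]
eef_rot: [0.0, 0.997, -0.083, -0.001]
wrist_force: [1.1, 0.7, -0.1]
opening: 0.5
offset [-0.0002 -0.0003  0.002 ] spin 0.4 rows 0.032813440781750525 0.03756976379049737 cur [0.4522 0.1357 0.422 ] th -9.6 f [ 0.6 -0.3  0.2] op 0.503 t 10.22
[274.61078569 188.1420922 ]
{'uv': [500.0, 138.2], 'confidence': 0.98} [ 0.45340872 -0.14630209  0.        ] [ 0.46499173 -0.0982706   0.069     ]
{'uv': [273.1, 183.6], 'confidence': 0.76} [0.44226928 0.13932528 0.        ] [0.4558202  0.13689754 0.069     ]
{'uv': [527.9, 215.8], 'confidence': 0.69} [ 0.34484967 -0.18799626  0.        ] [ 0.37561084 -0.13259904  0.069     ]
{'uv': [254.6, 264.0], 'confidence': 0.65} [0.33998922 0.18130261 0.        ] [0.37160904 0.17145912 0.069     ]
```

View pics/w4.png

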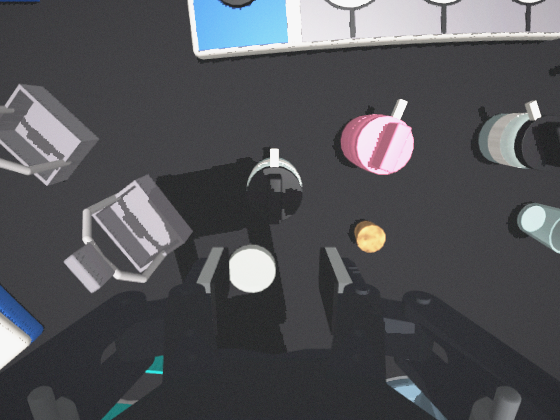

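```bash
python3 - <<'E'
from h import *
p=shot("wrist")
c=p["color"][130:250,215:335,::-1].astype(float)*2.2
cv2.imwrite("pics/w4c.png",cv2.resize(np.clip(c,0,255).astype(np.uint8),None,fx=5,fy=5,interpolation=cv2.INTER_CUBIC))
E
```

```text
(no output)
```

View pics/w4c.png

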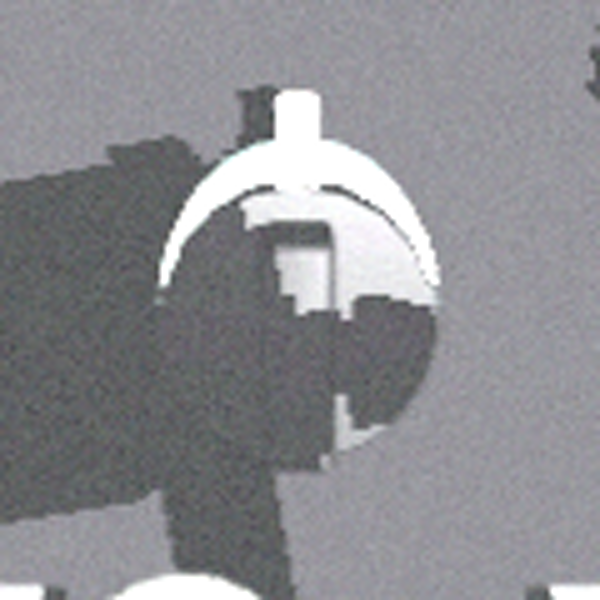

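```bash
python3 - <<'E'
from h import *
p=shot("wrist")
f=lambda x,y,z: atz(p,(215+x/5-.4,130+y/5-.4),z)
c=f(299,327,.074); t=f(297,92,.072); print(c,t,np.linalg.norm((t-c)[:2]),np.degrees(np.arctan2(*(t-c)[1::-1])))
b=f(303,240,.102);e=f(300,450,.102);print(b,e)
g=f(297,188,.072); d=(t-g); print(np.degrees(np.arctan2(d[1],d[0])), t[:2]-.046*d[:2]/np.linalg.norm(d[:2]))
for n in ["top","scene"]:
  q=shot(n); r=[(np.round(x["uv"],1),np.round(atz(q,x["uv"],0),4)[:2],round(x["confidence"],2)) for x in landmark_of(q,"bottle1")]; print(n,r)
E
```

```text
[0.44553606 0.13742023 0.074     ] [0.4916208  0.13001308 0.072     ] 0.04667621457804978 -9.13098871671915
[0.46784868 0.13295263 0.102     ] [0.42866261 0.14012852 0.102     ]
-9.624628923557145 [0.44626828 0.13770394]
top [(array([367.8, 243.5]), array([ 0.4429, -0.156 ]), 0.66), (array([305.1, 232.5]), array([0.4712, 0.0218]), 0.6), (array([372.3, 173.6]), array([ 0.6429, -0.1686]), 0.6), (array([264.4, 240.6]), array([0.4464, 0.1357]), 0.58)]
scene [(array([219.6, 270.5]), array([ 0.4538, -0.1451]), 0.93), (array([280.6, 211.4]), array([0.4535, 0.1405]), 0.81), (array([260.2, 240.6]), array([0.4771, 0.0123]), 0.78)]
```

```bash
python3 - <<'E'
from h import *
go(.446,.137,.252,-9.5)
E
```

```text
offset [-0.0064 -0.0002  0.1707] spin -0.22 rows 2.7338389011615707 0.020840332885006536 cur [0.4522 0.1357 0.4227] th -9.72 f [-0.7 -0.5 -0.6] op 0.499 t 10.62
```

```bash
python3 -m handwheel '[{"offset":[-0.006,0,0.05],"spin":0,"grip":0.5},{"offset":[-0.006,0,0.1],"spin":0,"grip":0.5},{"offset":[-0.006,0,0.14],"spin":0,"grip":0.5},{"offset":[-0.006,0,0.16],"spin":0,"grip":0.5},{"offset":[-0.006,0,0.17],"spin":0,"grip":0.5},{"offset":[-0.006,0,0.17],"spin":0,"grip":0.5},{"offset":[-0.006,0,0.17],"spin":0,"grip":0.0},{"offset":[-0.006,0,0.17],"spin":0,"grip":0.0},{"offset":[-0.006,0,0.17],"spin":0,"grip":0.0},{"offset":[-0.006,0,0.17],"spin":0,"grip":0.0},{"offset":[-0.006,0,0.17],"spin":0,"grip":0.0}]'
python3 - <<'E'
from h import *
p=shot("wrist"); save(p,"w5.png")
go(.446,.137,.252,-9.5)
E
```

```text
time_s: 12.0
eef_pos: [0.4471, 0.1366, 0.2539]
eef_rot: [-0.0, 0.996, -0.085, 0.001]
wrist_force: [-0.3, -1.9, 7.4]
opening: 0.148
offset [-0.0011 -0.0002  0.0019] spin -0.23 rows 0.03521567638762372 0.02185681995682314 cur [0.447  0.1366 0.2539] th -9.73 f [ 0.4 -1.4  6.4] op 0.146 t 12.05
```

View pics/w5.png

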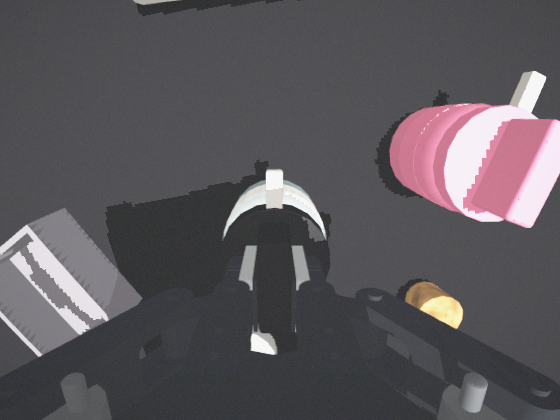

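```bash
python3 - <<'E'
from h import *
p=shot("wrist"); save(p,"w5c.png",(210,150,340,250),6)
print(proj(p,[*(p["c2w"]@[0,0,0,1])[:2],.07]))
o=ctrl.get_obs();u=np.array([np.cos(np.radians(-9.7)),np.sin(np.radians(-9.7))])
for k in (.045,.046,.047,.048): print(k,proj(p,[*(o["eef_pos"][:2]+k*u),.073]))
go(.650,.026,.42,90);go(.650,.026,.42,175)
E
```

```text
[273.9778707  119.66659351]
0.045 [276.34244842 169.90157368]
0.046 [276.34686233 167.76658419]
0.047 [276.3512739 165.6249049]
0.048 [276.35568293 163.47654776]
offset [ 0.2192  0.0747 -0.1656] spin -99.73 rows 4.554612806239834 9.320889434382693 cur [0.447  0.1366 0.2539] th -9.73 f [-0.2 -1.3  6. ] op 0.15 t 12.1
offset [ 0.2192  0.0747 -0.1656] spin -184.73 rows 4.554612806239834 17.26481466802755 cur [0.447  0.1366 0.2539] th -9.73 f [-0.2 -1.3  6. ] op 0.15 t 12.1
```

View pics/w5c.png

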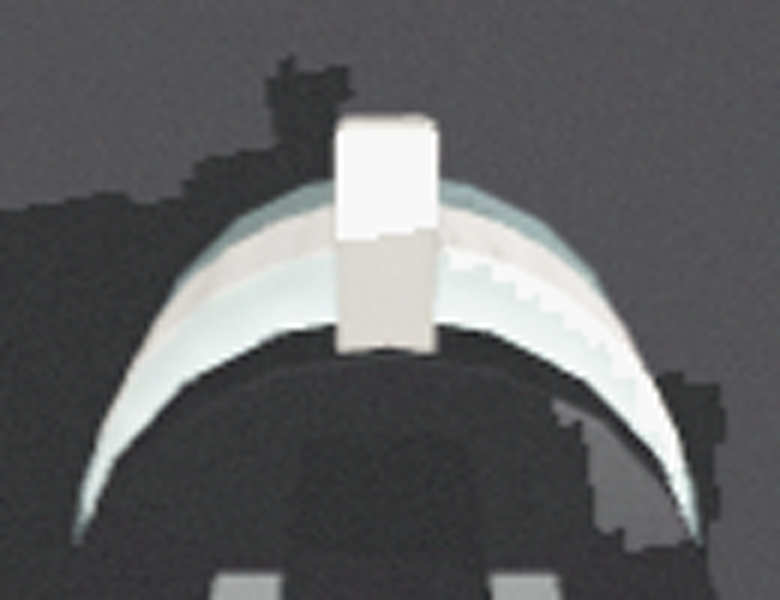

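```bash
python3 -m handwheel '[{"offset":[0,0,-0.05],"spin":0,"grip":0.0},{"offset":[0,0,-0.11],"spin":-10,"grip":0.0},{"offset":[0.03,0.01,-0.16],"spin":-20,"grip":0.0},{"offset":[0.07,0.02,-0.166],"spin":-30,"grip":0.0},{"offset":[0.11,0.035,-0.166],"spin":-40,"grip":0.0},{"offset":[0.15,0.05,-0.166],"spin":-50,"grip":0.0},{"offset":[0.19,0.065,-0.166],"spin":-60,"grip":0.0},{"offset":[0.219,0.075,-0.166],"spin":-70,"grip":0.0},{"offset":[0.219,0.075,-0.166],"spin":-80,"grip":0.0},{"offset":[0.219,0.075,-0.166],"spin":-90,"grip":0.0},{"offset":[0.219,0.075,-0.166],"spin":-100,"grip":0.0},{"offset":[0.219,0.075,-0.166],"spin":-110,"grip":0.0},{"offset":[0.219,0.075,-0.166],"spin":-120,"grip":0.0},{"offset":[0.219,0.075,-0.166],"spin":-130,"grip":0.0},{"offset":[0.219,0.075,-0.166],"spin":-140,"grip":0.0},{"offset":[0.219,0.075,-0.166],"spin":-150,"grip":0.0},{"offset":[0.219,0.075,-0.166],"spin":-160,"grip":0.0},{"offset":[0.219,0.075,-0.166],"spin":-170,"grip":0.0},{"offset":[0.219,0.075,-0.166],"spin":-180,"grip":0.0},{"offset":[0.219,0.075,-0.166],"spin":-185,"grip":0.0}]'
python3 - <<'E'
from h import *
p=shot("wrist"); save(p,"w6.png")
go(.650,.026,.310,175); print(rings(p))
print(ctrl.get_obs()["q"])
E
```

```text
time_s: 14.6
eef_pos: [0.6491, 0.0259, 0.4176]
eef_rot: [-0.001, 0.039, 0.999, 0.0]
wrist_force: [-0.1, 0.2, -3.9]
opening: 0.146
offset [-1.000e-03  1.000e-04  1.077e-01] spin 0.63 rows 1.722791018701808 0.058826081037320246 cur [0.6492 0.0259 0.4177] th 175.63 f [ 0.8  0.2 -3. ] op 0.148 t 14.65
[(array([0.7651, 0.1363]), np.float64(0.0421), np.float64(0.0118)), (array([ 0.6426, -0.0674]), np.float64(0.0356), np.float64(0.0003)), (array([ 0.6344, -0.1625]), np.float64(0.0353), np.float64(0.0003))]
[-1.42536730e-01  3.35077596e-01  1.39103201e+00  2.38570794e-04
  1.41744714e+00 -1.63708870e+00]
```

View pics/w6.png

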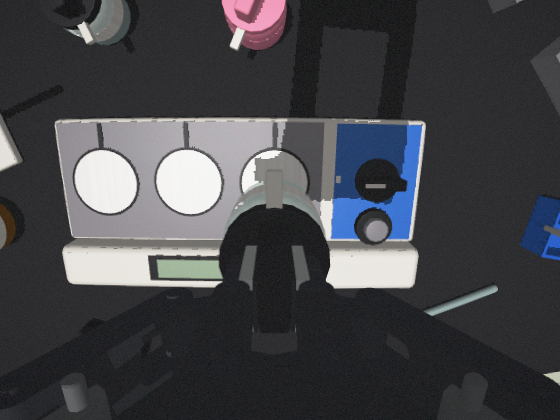

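```bash
python3 -m handwheel '[{"offset":[-0.001,0,0.04],"spin":0.5,"grip":0.0},{"offset":[-0.001,0,0.08],"spin":0.5,"grip":0.0},{"offset":[-0.001,0,0.1],"spin":0.5,"grip":0.0},{"offset":[-0.001,0,0.115],"spin":0.5,"grip":0.0},{"offset":[-0.001,0,0.115],"spin":0.5,"grip":0.0},{"offset":[-0.001,0,0.115],"spin":0.5,"grip":0.0}]'
python3 - <<'E'
from h import *
p=shot("wrist"); save(p,"w7.png")
go(.650,.0265,.289,175.1)
E
```

```text
time_s: 15.4
eef_pos: [0.6511, 0.0256, 0.3053]
eef_rot: [0.001, 0.046, 0.999, -0.0]
wrist_force: [0.2, -0.7, -2.9]
opening: 0.146
offset [0.0013 0.0008 0.0165] spin -0.34 rows 0.2644783304975805 0.03201082026210583 cur [0.6511 0.0256 0.3055] th 174.76 f [-0.2  0.7 -2.7] op 0.15 t 15.45
```

View pics/w7.png

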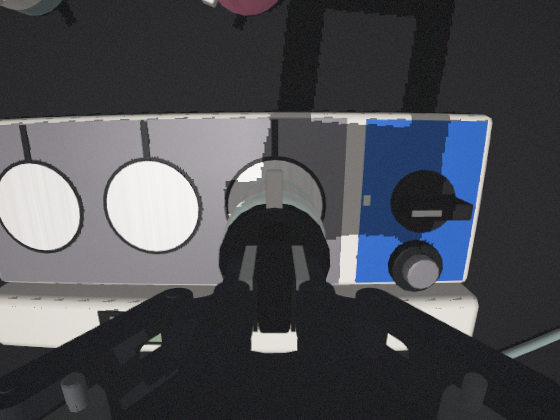

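```bash
python3 -m handwheel '[{"offset":[0.001,0.001,0.008],"spin":0,"grip":0.0},{"offset":[0.001,0.001,0.013],"spin":0,"grip":0.0},{"offset":[0.001,0.001,0.016],"spin":0,"grip":0.0},{"offset":[0.001,0.001,0.016],"spin":0,"grip":0.0},{"offset":[0.001,0.001,0.016],"spin":0,"grip":0.0}]'
python3 - <<'E'
from h import *
go(.650,.0265,.289,175.1)
E
```

```text
time_s: 16.08
eef_pos: [0.6498, 0.0269, 0.289]
eef_rot: [0.0, 0.046, 0.999, 0.0]
wrist_force: [-2.9, 1.2, 5.3]
opening: 0.148
offset [-0.0003 -0.0004 -0.    ] spin -0.33 rows 0.007591835394519093 0.030883984579735367 cur [0.6498 0.0269 0.289 ] th 174.77 f [-2.9  1.2  5.3] op 0.148 t 16.07
```

Standing (force reversed sign). Release and rise.

```bash
python3 -m handwheel '[{"offset":[0,0,0],"spin":0,"grip":0.2},{"offset":[0,0,0],"spin":0,"grip":0.4},{"offset":[0,0,0],"spin":0,"grip":0.4},{"offset":[0,0,-0.02],"spin":0,"grip":0.4},{"offset":[0,0,-0.06],"spin":0,"grip":0.4},{"offset":[0,0,-0.12],"spin":0,"grip":0.4},{"offset":[0,0,-0.14],"spin":0,"grip":0.4},{"offset":[0,0,-0.14],"spin":0,"grip":0.4}]'
python3 - <<'E'
from h import *
p=shot("wrist"); save(p,"w8.png")
go(.452,-.15,.43,15)
q=shot("top"); save(q,"t8.png",(230,100,490,300),3)
E
```

```text
time_s: 17.08
eef_pos: [0.6498, 0.0267, 0.4307]
eef_rot: [0.003, 0.046, 0.999, -0.0]
wrist_force: [-0.1, 0.2, -0.9]
opening: 0.397
offset [ 0.1804 -0.1941 -0.0021] spin 159.76 rows 4.240091281272104 14.931008310441467 cur [0.6494 0.0268 0.4281] th 174.76 f [ 0.4  0.8 -0.8] op 0.399 t 17.12
```

View pics/w8.png

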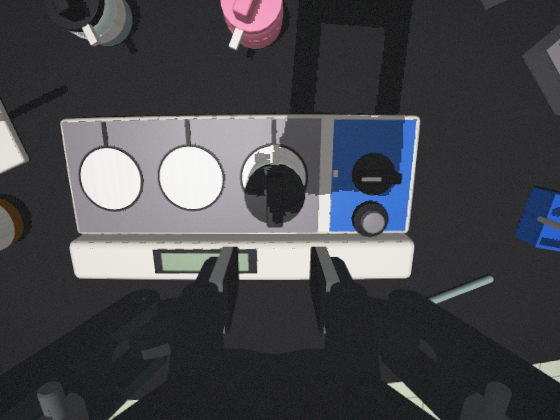

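View pics/t8.png

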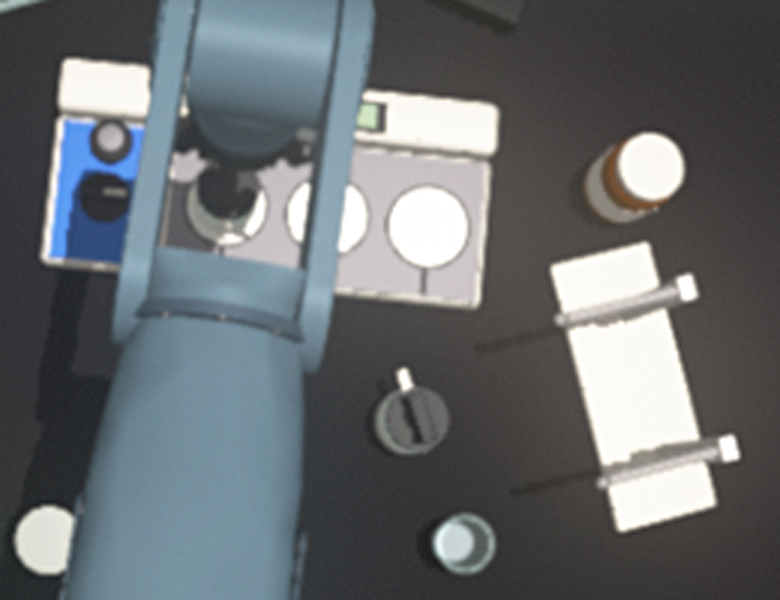

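```bash
python3 -m handwheel '[{"offset":[0.03,-0.03,0],"spin":10,"grip":0.5},{"offset":[0.06,-0.06,0],"spin":20,"grip":0.5},{"offset":[0.1,-0.1,0],"spin":30,"grip":0.5},{"offset":[0.13,-0.14,0],"spin":40,"grip":0.5},{"offset":[0.16,-0.17,0],"spin":50,"grip":0.5},{"offset":[0.18,-0.194,0],"spin":60,"grip":0.5},{"offset":[0.18,-0.194,0],"spin":70,"grip":0.5},{"offset":[0.18,-0.194,0],"spin":80,"grip":0.5},{"offset":[0.18,-0.194,0],"spin":90,"grip":0.5},{"offset":[0.18,-0.194,0],"spin":100,"grip":0.5},{"offset":[0.18,-0.194,0],"spin":110,"grip":0.5},{"offset":[0.18,-0.194,0],"spin":120,"grip":0.5},{"offset":[0.18,-0.194,0],"spin":130,"grip":0.5},{"offset":[0.18,-0.194,0],"spin":140,"grip":0.5},{"offset":[0.18,-0.194,0],"spin":150,"grip":0.5},{"offset":[0.18,-0.194,0],"spin":159,"grip":0.5},{"offset":[0.18,-0.194,0],"spin":159,"grip":0.5},{"offset":[0.18,-0.194,0],"spin":159,"grip":0.5}]'
python3 - <<'E'
from h import *
p=shot("wrist"); save(p,"w9.png")
c=p["color"][110:260,200:350,::-1].astype(float)*2.2
cv2.imwrite("pics/w9c.png",cv2.resize(np.clip(c,0,255).astype(np.uint8),None,fx=4,fy=4,interpolation=cv2.INTER_CUBIC))
go(.452,-.15,.43,15)
E
```

```text
time_s: 19.42
eef_pos: [0.4524, -0.1499, 0.4265]
eef_rot: [-0.001, 0.99, 0.139, -0.001]
wrist_force: [0.4, 0.1, 0.4]
opening: 0.496
offset [-0.0005 -0.0001 -0.0032] spin 0.9 rows 0.05123896324950543 0.08389777006435346 cur [ 0.4525 -0.1499  0.4268] th 15.9 f [0.5 0.2 0.3] op 0.498 t 19.48
```

View pics/w9.png

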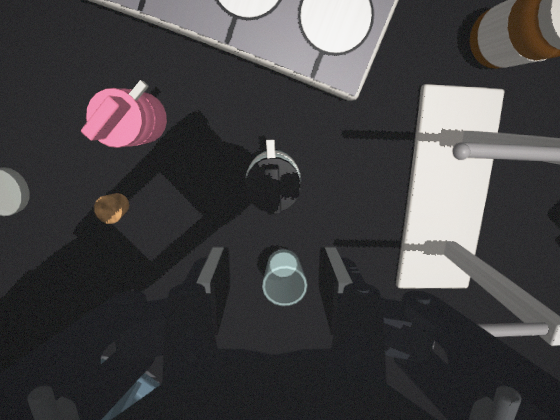

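View pics/w9c.png

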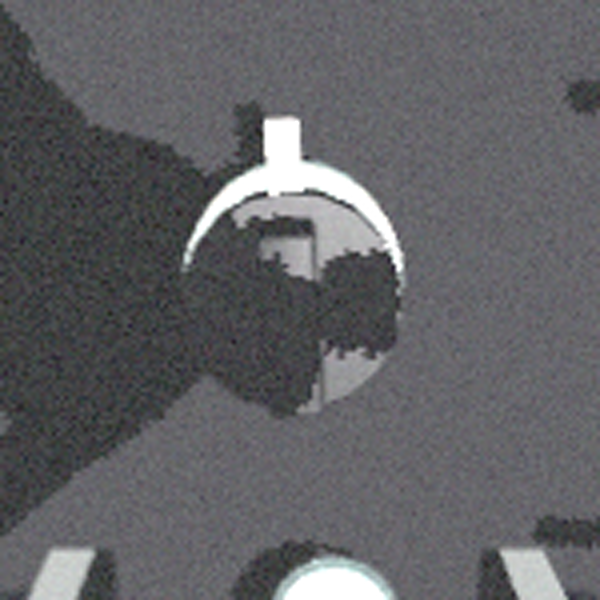

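```bash
python3 - <<'E'
from h import *
p=shot("wrist")
f=lambda x,y,z: atz(p,(200+x/4-.4,110+y/4-.4),z)
c=f(293,302,.074); t=f(283,118,.072); print(c,t,np.linalg.norm((t-c)[:2]),np.degrees(np.arctan2(*(t-c)[1::-1])))
g=f(284,192,.072); d=(t-g); print(np.degrees(np.arctan2(d[1],d[0])), t[:2]-.046*d[:2]/np.linalg.norm(d[:2]))
a,b=f(314,240,.102),f(322,370,.102);d=a-b; print("bar edge",np.degrees(np.arctan2(d[1],d[0])))
th_=np.degrees(np.arctan2(*(t-c)[1::-1]))
go(*c[:2],.254,th_)
E
```

```text
[ 0.45433733 -0.1470614   0.074     ] [ 0.49762531 -0.13216789  0.072     ] 0.04577844579481142 18.98611270461098
16.5780975754363 [ 0.45353745 -0.1452927 ]
bar edge 19.633259996247748
offset [ 0.0027 -0.0021  0.1731] spin -3.12 rows 2.7700241906718848 0.29127095027973143 cur [ 0.4525 -0.1499  0.4271] th 15.87 f [0.1 0.4 0.2] op 0.496 t 19.52
```

```bash
python3 -m handwheel '[{"offset":[0.003,-0.002,0.05],"spin":-3,"grip":0.5},{"offset":[0.003,-0.002,0.1],"spin":-3,"grip":0.5},{"offset":[0.003,-0.002,0.14],"spin":-3,"grip":0.5},{"offset":[0.003,-0.002,0.16],"spin":-3,"grip":0.5},{"offset":[0.003,-0.002,0.173],"spin":-3,"grip":0.5},{"offset":[0.003,-0.002,0.173],"spin":-3,"grip":0.5},{"offset":[0.003,-0.002,0.173],"spin":-3,"grip":0.0},{"offset":[0.003,-0.002,0.173],"spin":-3,"grip":0.0},{"offset":[0.003,-0.002,0.173],"spin":-3,"grip":0.0},{"offset":[0.003,-0.002,0.173],"spin":-3,"grip":0.0},{"offset":[0.003,-0.002,0.173],"spin":-3,"grip":0.0}]'
python3 - <<'E'
from h import *
p=shot("wrist"); save(p,"w10.png",(180,130,370,270),4)
o=ctrl.get_obs();r=np.radians(th());u=np.array([np.cos(r),np.sin(r)])
for k in (.044,.046,.048): print(k,proj(p,[*(o["eef_pos"][:2]+k*u),.073]))
go(.6335,-.163,.42,175.1)
E
```

```text
time_s: 20.9
eef_pos: [0.4554, -0.1474, 0.2558]
eef_rot: [0.001, 0.987, 0.163, 0.001]
wrist_force: [-0.8, 1.2, 5.7]
opening: 0.147
0.044 [275.053662   171.97188313]
0.046 [275.06092609 167.76186323]
0.048 [275.06820534 163.52562736]
offset [ 0.1638  0.0723 -0.1638] spin -156.33 rows 3.882979566851581 14.610689028799223 cur [ 0.4554 -0.1474  0.2558] th 18.77 f [-0.   1.9  7.2] op 0.146 t 20.95
```

View pics/w10.png

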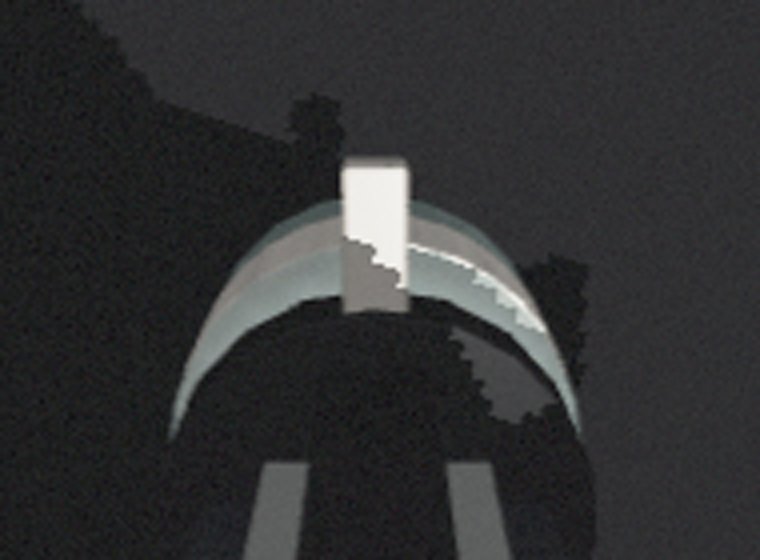

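```bash
python3 -m handwheel '[{"offset":[0,0,-0.05],"spin":0,"grip":0.0},{"offset":[0,0,-0.11],"spin":-10,"grip":0.0},{"offset":[0.03,0.01,-0.16],"spin":-20,"grip":0.0},{"offset":[0.07,0.03,-0.164],"spin":-30,"grip":0.0},{"offset":[0.11,0.05,-0.164],"spin":-40,"grip":0.0},{"offset":[0.14,0.06,-0.164],"spin":-50,"grip":0.0},{"offset":[0.164,0.072,-0.164],"spin":-60,"grip":0.0},{"offset":[0.164,0.072,-0.164],"spin":-70,"grip":0.0},{"offset":[0.164,0.072,-0.164],"spin":-80,"grip":0.0},{"offset":[0.164,0.072,-0.164],"spin":-90,"grip":0.0},{"offset":[0.164,0.072,-0.164],"spin":-100,"grip":0.0},{"offset":[0.164,0.072,-0.164],"spin":-110,"grip":0.0},{"offset":[0.164,0.072,-0.164],"spin":-120,"grip":0.0},{"offset":[0.164,0.072,-0.164],"spin":-130,"grip":0.0},{"offset":[0.164,0.072,-0.164],"spin":-140,"grip":0.0},{"offset":[0.164,0.072,-0.164],"spin":-150,"grip":0.0},{"offset":[0.164,0.072,-0.164],"spin":-156.3,"grip":0.0},{"offset":[0.164,0.072,-0.164],"spin":-156.3,"grip":0.0},{"offset":[0.164,0.072,-0.164],"spin":-156.3,"grip":0.0}]'
python3 - <<'E'
from h import *
p=shot("wrist"); save(p,"w11.png")
go(.6335,-.163,.300,175.1); print(rings(p))
E
```

```text
time_s: 23.32
eef_pos: [0.6333, -0.1627, 0.4183]
eef_rot: [-0.0, 0.044, 0.999, 0.0]
wrist_force: [-0.0, 0.5, -3.0]
opening: 0.149
offset [-0.0003 -0.0003  0.1184] spin -0.14 rows 1.8946898145151834 0.013079042017100738 cur [ 0.6333 -0.1627  0.4184] th 174.96 f [-0.   0.3 -2.7] op 0.149 t 23.38
[(array([ 0.7161, -0.4139]), np.float64(0.0373), np.float64(0.0004)), (array([0.6514, 0.0275]), np.float64(0.0326), np.float64(0.0031)), (array([ 0.5879, -0.3272]), np.float64(0.0397), np.float64(0.0098))]
```

View pics/w11.png

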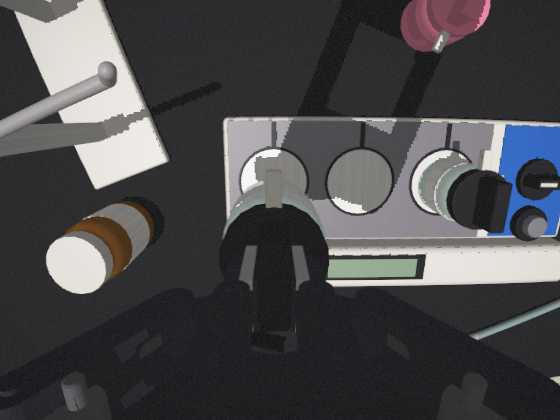

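```bash
python3 -m handwheel '[{"offset":[0,0,0.04],"spin":0,"grip":0.0},{"offset":[0,0,0.08],"spin":0,"grip":0.0},{"offset":[0,0,0.105],"spin":0,"grip":0.0},{"offset":[0,0,0.116],"spin":0,"grip":0.0},{"offset":[0,0,0.116],"spin":0,"grip":0.0},{"offset":[0,0,0.116],"spin":0,"grip":0.0}]'
python3 - <<'E'
from h import *
p=shot("wrist"); save(p,"w12.png",(180,100,380,260),4)
go(.6335,-.163,.290,175.1)
E
```

```text
time_s: 24.12
eef_pos: [0.634, -0.1629, 0.3044]
eef_rot: [0.001, 0.043, 0.999, -0.001]
wrist_force: [-0.1, -0.2, -2.5]
opening: 0.148
offset [ 0.0005 -0.0001  0.0145] spin -0.05 rows 0.23223599581697685 0.004283531004162057 cur [ 0.634  -0.1629  0.3045] th 175.05 f [-0.2 -0.6 -3.6] op 0.146 t 24.18
```

View pics/w12.png

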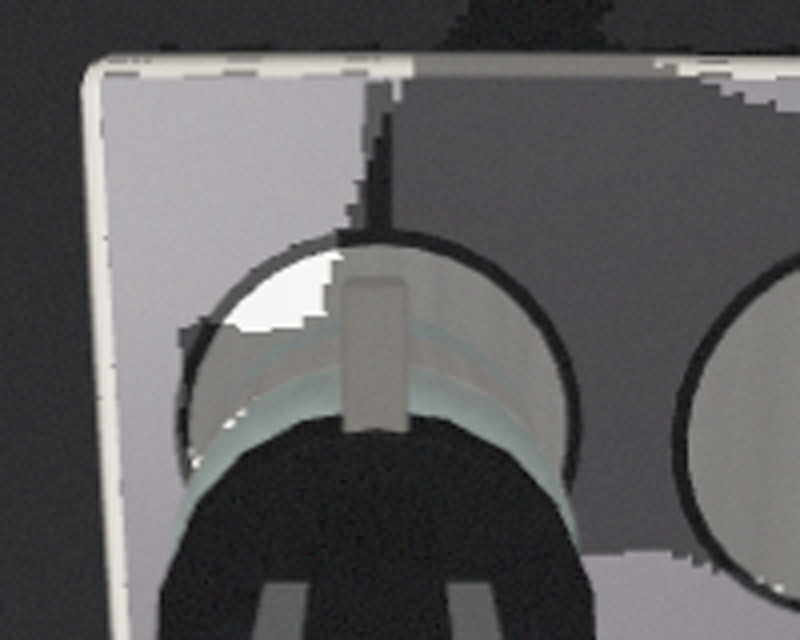

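```bash
python3 -m handwheel '[{"offset":[0,0,0.007],"spin":0,"grip":0.0},{"offset":[0,0,0.012],"spin":0,"grip":0.0},{"offset":[0,0,0.015],"spin":0,"grip":0.0},{"offset":[0,0,0.015],"spin":0,"grip":0.0},{"offset":[0,0,0.015],"spin":0,"grip":0.2},{"offset":[0,0,0.015],"spin":0,"grip":0.4},{"offset":[0,0,0.015],"spin":0,"grip":0.4},{"offset":[0,0,-0.005],"spin":0,"grip":0.4},{"offset":[0,0,-0.06],"spin":0,"grip":0.4},{"offset":[0,0,-0.12],"spin":0,"grip":0.4},{"offset":[0,0,-0.12],"spin":0,"grip":0.4}]'
python3 - <<'E'
from h import *
p=shot("wrist"); save(p,"w13.png")
q=shot("scene"); save(q,"s13.png",(180,150,400,380),2.5)
go(.709,.135,.30,90)
for k in ["start_top"]: 
  for P in (p,q): print([(x["uv"],x["confidence"],atz(P,x["uv"],.05)) for x in landmark_of(P,k)])
E
```

```text
time_s: 25.55
eef_pos: [0.6346, -0.1631, 0.4317]
eef_rot: [0.006, 0.043, 0.999, -0.003]
wrist_force: [-0.0, 0.9, 0.2]
opening: 0.399
offset [-0.0492  0.3032  0.1248] spin 85.07 rows 5.304950765612328 7.950020149926422 cur [ 0.6335 -0.1627  0.425 ] th 175.07 f [-0.  -0.3 -0.1] op 0.396 t 25.65
[([533.6, 219.0], 0.92, array([0.71032334, 0.14220842, 0.05      ]))]
[([342.4, 245.6], 0.6, array([0.69742064, 0.13701019, 0.05      ]))]
```

View pics/w13.png

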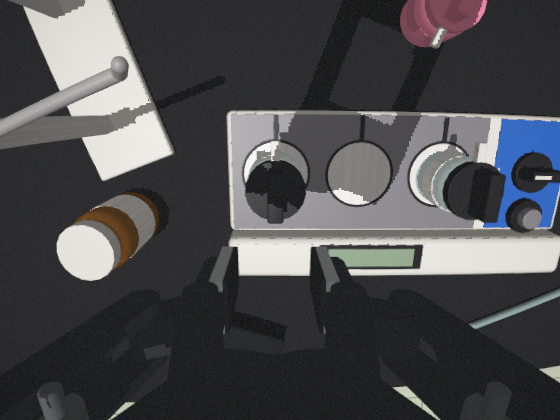

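View pics/s13.png

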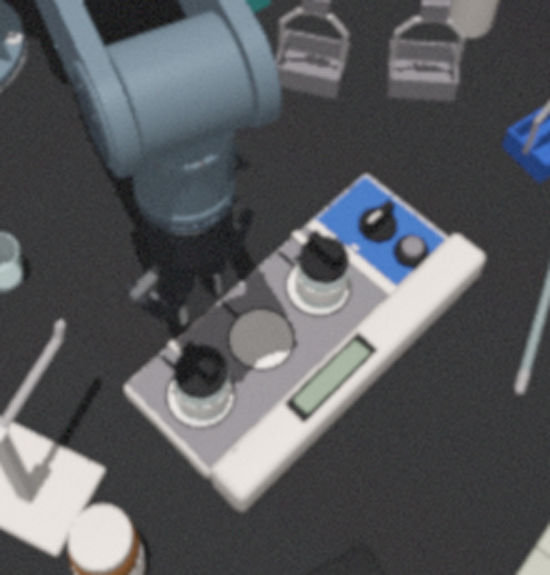

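```bash
python3 -m handwheel '[{"offset":[-0.01,0.06,0],"spin":0,"grip":0.0},{"offset":[-0.02,0.12,0],"spin":0,"grip":0.0},{"offset":[-0.03,0.18,0],"spin":0,"grip":0.0},{"offset":[-0.04,0.24,0],"spin":0,"grip":0.0},{"offset":[-0.049,0.3,0.0],"spin":0,"grip":0.0},{"offset":[-0.049,0.303,0.05],"spin":0,"grip":0.0},{"offset":[-0.049,0.303,0.1],"spin":0,"grip":0.0},{"offset":[-0.049,0.303,0.125],"spin":0,"grip":0.0},{"offset":[-0.049,0.303,0.125],"spin":0,"grip":0.0}]'
python3 - <<'E'
from h import *
p=shot("wrist"); save(p,"w14.png")
go(.708,.135,.25,175)
print([(x["uv"],x["confidence"],atz(p,x["uv"],.05)) for x in landmark_of(p,"start_top")])
print(proj(p,[.708,.135,.05]))
E
```

```text
time_s: 26.88
eef_pos: [0.7067, 0.135, 0.2925]
eef_rot: [-0.005, 0.043, 0.999, -0.0]
wrist_force: [0.4, -0.1, 0.3]
opening: -0.003
offset [-0.0005  0.0001  0.0455] spin 0.06 rows 0.7282140835040815 0.0056184624284795655 cur [0.7077 0.1349 0.2955] th 175.06 f [ 0.1 -0.2  1.6] op -0.001 t 26.93
[([272.4, 221.9], 0.76, array([0.70644943, 0.13492347, 0.05      ]))]
[272.70585188 224.03515897]
```

View pics/w14.png

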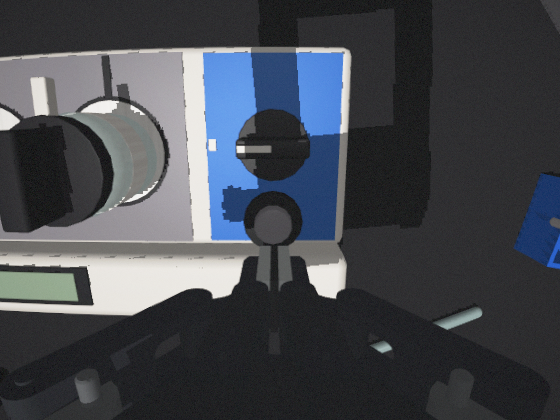

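```bash
python3 -m handwheel '[{"offset":[-0.001,0,0.03],"spin":0,"grip":0.0},{"offset":[-0.001,0,0.05],"spin":0,"grip":0.0},{"offset":[-0.001,0,0.062],"spin":0,"grip":0.0},{"offset":[-0.001,0,0.062],"spin":0,"grip":0.0}]'
python3 - <<'E'
from h import *
p=shot("wrist"); save(p,"w15.png")
q=shot("scene"); save(q,"s15.png",(180,150,400,380),2.5)
go(.707,.135,.22,175)
E
```

```text
time_s: 27.48
eef_pos: [0.709, 0.1348, 0.2349]
eef_rot: [-0.001, 0.043, 0.999, -0.0]
wrist_force: [0.2, -0.5, 0.6]
opening: -0.005
offset [ 0.0027 -0.0001  0.0166] spin 0.06 rows 0.2688605554395692 0.00561292986216354 cur [0.7097 0.1349 0.2366] th 175.06 f [-0.1 -1.   0.3] op -0.0 t 27.57
```

View pics/w15.png

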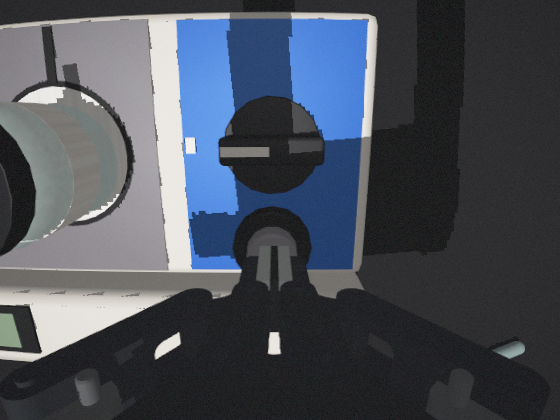

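View pics/s15.png

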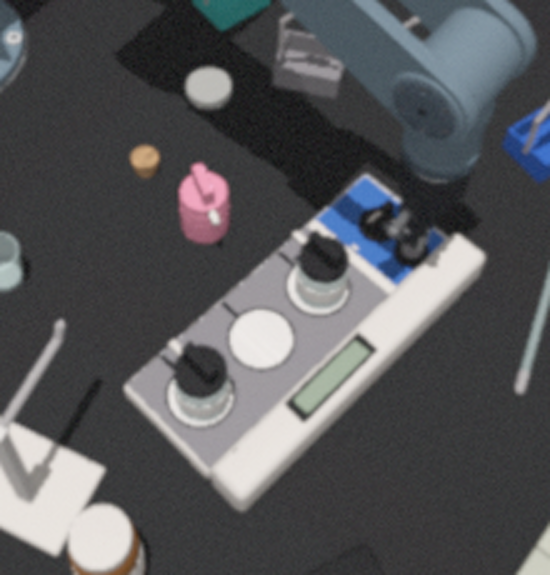

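```bash
python3 -m handwheel '[{"offset":[0.001,0,0.004],"spin":0,"grip":0.0},{"offset":[0.001,0,0.007],"spin":0,"grip":0.0},{"offset":[0.001,0,0.010],"spin":0,"grip":0.0},{"offset":[0.001,0,0.010],"spin":0,"grip":0.0}]'
```

```text
time_s: 28.08
eef_pos: [0.7086, 0.135, 0.2262]
eef_rot: [0.0, 0.043, 0.999, 0.0]
wrist_force: [-0.8, 0.6, 3.4]
opening: -0.001
```

```bash
python3 -m handwheel '[{"offset":[0,0,0.002],"spin":0,"grip":0.0},{"offset":[0,0,0.002],"spin":0,"grip":0.0},{"offset":[0,0,0.002],"spin":0,"grip":0.0}]'; python3 -m handwheel '[{"offset":[0,0,0.002],"spin":0,"grip":0.0},{"offset":[0,0,0.002],"spin":0,"grip":0.0},{"offset":[0,0,0.002],"spin":0,"grip":0.0}]'
```

```text
time_s: 28.45
eef_pos: [0.7086, 0.135, 0.2245]
eef_rot: [0.001, 0.043, 0.999, 0.0]
wrist_force: [-1.7, 0.6, 6.6]
opening: -0.001
time_s: 28.82
eef_pos: [0.7086, 0.1351, 0.2243]
eef_rot: [0.001, 0.043, 0.999, -0.0]
wrist_force: [-6.7, -0.9, 16.0]
opening: 0.003
```

```bash
python3 -m handwheel '[{"offset":[0,0,0.002],"spin":0,"grip":0.0},{"offset":[0,0,0.002],"spin":0,"grip":0.0},{"offset":[0,0,0.002],"spin":0,"grip":0.0}]'
```

```text
time_s: 29.2
eef_pos: [0.7087, 0.1351, 0.2242]
eef_rot: [0.001, 0.043, 0.999, -0.0]
wrist_force: [-11.1, -0.6, 24.6]
opening: -0.0
```

```bash
python3 - <<'E'
from h import *
p=shot("wrist"); save(p,"w16.png",(200,180,350,300),5)
q=shot("scene"); save(q,"s16.png",(310,200,390,270),8)
E
```

```text
(no output)
```

View pics/w16.png

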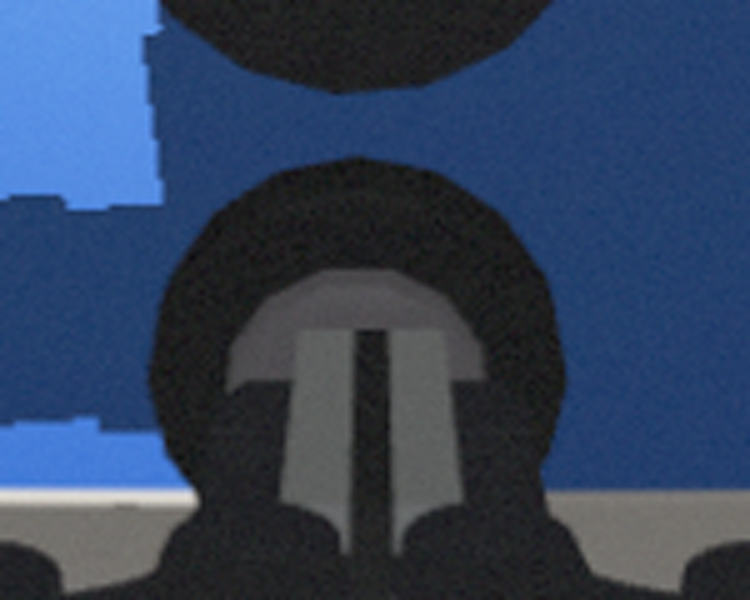

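View pics/s16.png

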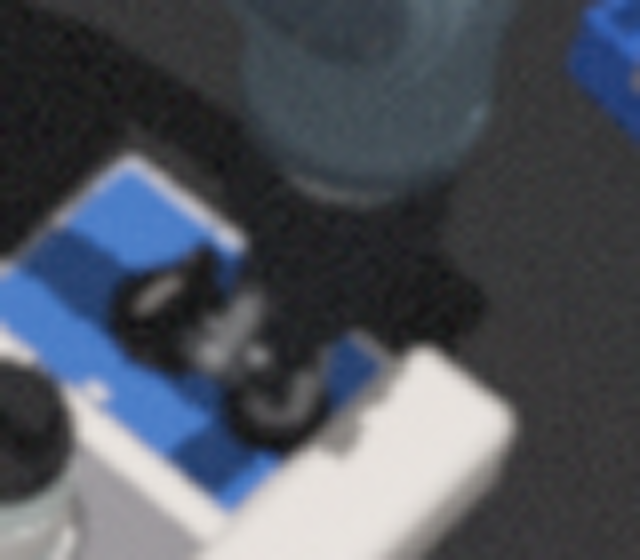

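```bash
python3 -m handwheel '[{"offset":[0,0,-0.012],"spin":0,"grip":0.0},{"offset":[0.004,0,-0.016],"spin":0,"grip":0.0},{"offset":[0.004,0,-0.016],"spin":0,"grip":0.0},{"offset":[0.004,0,-0.016],"spin":0,"grip":0.0}]'; python3 -m handwheel '[{"offset":[0,0,0.004],"spin":0,"grip":0.0},{"offset":[0,0,0.004],"spin":0,"grip":0.0},{"offset":[0,0,0.004],"spin":0,"grip":0.0}]';python3 -m handwheel '[{"offset":[0,0,0.002],"spin":0,"grip":0.0},{"offset":[0,0,0.002],"spin":0,"grip":0.0}]';python3 -m handwheel '[{"offset":[0,0,0.002],"spin":0,"grip":0.0},{"offset":[0,0,0.002],"spin":0,"grip":0.0}]';python3 -m handwheel '[{"offset":[0,0,0.002],"spin":0,"grip":0.0},{"offset":[0,0,0.002],"spin":0,"grip":0.0}]'
```

```text
time_s: 29.8
eef_pos: [0.7039, 0.1353, 0.2345]
eef_rot: [-0.001, 0.043, 0.999, -0.0]
wrist_force: [0.1, -0.3, -1.1]
opening: 0.003
time_s: 30.18
eef_pos: [0.7043, 0.1353, 0.2313]
eef_rot: [-0.0, 0.043, 0.999, -0.0]
wrist_force: [0.0, -0.1, 0.5]
opening: -0.001
time_s: 30.42
eef_pos: [0.7044, 0.1353, 0.2299]
eef_rot: [0.0, 0.043, 0.999, 0.0]
wrist_force: [-0.8, 0.6, 1.7]
opening: 0.0
time_s: 30.68
eef_pos: [0.7044, 0.1353, 0.2279]
eef_rot: [0.0, 0.043, 0.999, 0.0]
wrist_force: [0.0, -0.0, 3.4]
opening: -0.001
time_s: 30.92
eef_pos: [0.7045, 0.1353, 0.2259]
eef_rot: [0.0, 0.043, 0.999, 0.0]
wrist_force: [-1.2, -0.2, 4.2]
opening: 0.0
```

```bash
python3 -m handwheel '[{"offset":[0,0,0.002],"spin":0,"grip":0.0},{"offset":[0,0,0.002],"spin":0,"grip":0.0}]';python3 -m handwheel '[{"offset":[0,0,0.002],"spin":0,"grip":0.0},{"offset":[0,0,0.002],"spin":0,"grip":0.0}]'
```

```text
time_s: 31.18
eef_pos: [0.7045, 0.1354, 0.2245]
eef_rot: [0.0, 0.043, 0.999, 0.0]
wrist_force: [-1.8, 0.3, 8.0]
opening: -0.002
time_s: 31.42
eef_pos: [0.7045, 0.1354, 0.2243]
eef_rot: [0.0, 0.043, 0.999, -0.0]
wrist_force: [-7.4, -0.9, 17.4]
opening: 0.001
```

```bash
python3 - <<'E'
from h import *
go(.42,.30,.47,27)
E
```

```text
offset [ 0.2975  0.1395 -0.2459] spin 148.08 rows 6.566714804012904 13.839144904637816 cur [0.7045 0.1354 0.2243] th 175.08 f [-7.4 -0.9 17.4] op 0.001 t 31.43
```

```bash
python3 -m handwheel '[{"offset":[0,0,-0.05],"spin":0,"grip":0.0},{"offset":[0,0,-0.11],"spin":10,"grip":0.3},{"offset":[0,0,-0.17],"spin":20,"grip":0.5},{"offset":[0.05,0.02,-0.22],"spin":30,"grip":0.5},{"offset":[0.1,0.05,-0.245],"spin":40,"grip":0.5},{"offset":[0.15,0.07,-0.245],"spin":50,"grip":0.5},{"offset":[0.2,0.1,-0.245],"spin":60,"grip":0.5},{"offset":[0.25,0.12,-0.245],"spin":70,"grip":0.5},{"offset":[0.297,0.14,-0.245],"spin":80,"grip":0.5},{"offset":[0.297,0.14,-0.245],"spin":90,"grip":0.5},{"offset":[0.297,0.14,-0.245],"spin":100,"grip":0.5},{"offset":[0.297,0.14,-0.245],"spin":110,"grip":0.5},{"offset":[0.297,0.14,-0.245],"spin":120,"grip":0.5},{"offset":[0.297,0.14,-0.245],"spin":130,"grip":0.5},{"offset":[0.297,0.14,-0.245],"spin":140,"grip":0.5},{"offset":[0.297,0.14,-0.245],"spin":148,"grip":0.5},{"offset":[0.297,0.14,-0.245],"spin":148,"grip":0.5},{"offset":[0.297,0.14,-0.245],"spin":148,"grip":0.5}]'
python3 - <<'E'
from h import *
p=shot("wrist"); save(p,"w17.png")
q=shot("top"); save(q,"t17.png",(230,100,490,300),3)
go(.42,.30,.47,27)
for x in landmark_of(p,"basket1_arch"): print(x["uv"],x["confidence"],atz(p,x["uv"],.121))
E
```

```text
time_s: 33.67
eef_pos: [0.4204, 0.3003, 0.4663]
eef_rot: [0.0, 0.972, 0.235, -0.0]
wrist_force: [0.3, -0.3, -0.6]
opening: 0.502
offset [-0.0006  0.0001 -0.0035] spin 0.16 rows 0.05620359837798942 0.014940452485144499 cur [0.4204 0.3004 0.4665] th 27.16 f [-0.  -0.7 -0.5] op 0.498 t 33.77
[275.2, 180.9] 0.81 [0.4284448  0.30364212 0.121     ]
```

View pics/w17.png

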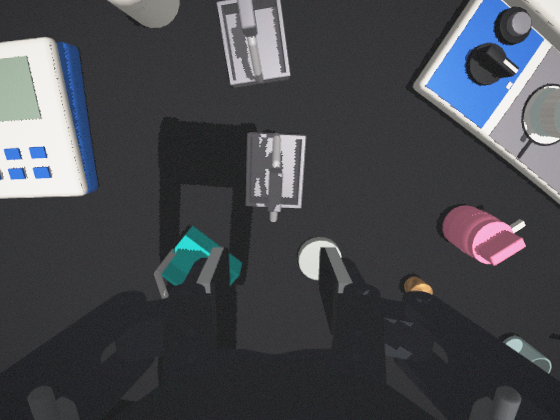

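View pics/t17.png

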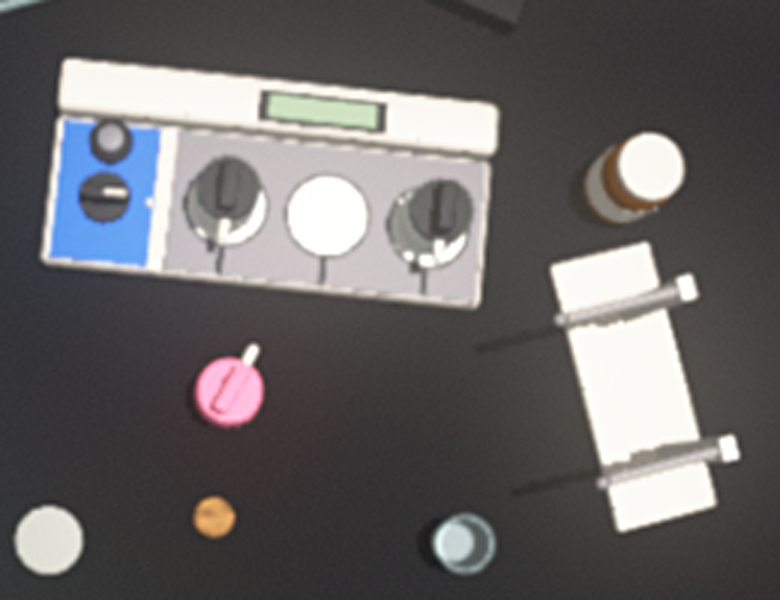

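```bash
python3 - <<'E'
from h import *
p=shot("wrist"); save(p,"w17c.png",(410,0,560,150),5)
E
```

```text
(no output)
```

View pics/w17c.png

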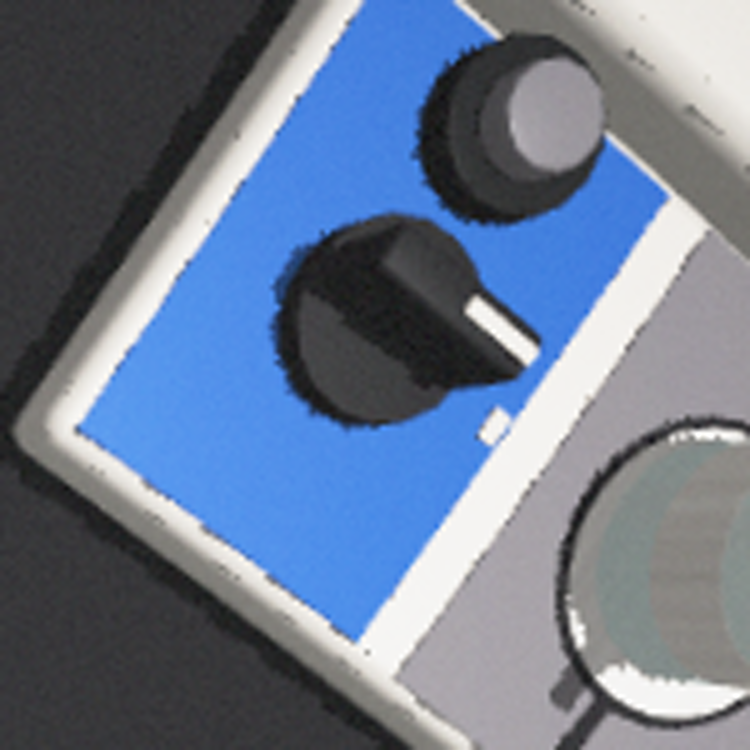

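```bash
python3 - <<'E'
from h import *
p=shot("wrist"); save(p,"w17d.png",(220,110,340,230),6)
o=ctrl.get_obs()
for x in landmark_of(p,"basket1_arch"): print(x["uv"],x["confidence"],atz(p,x["uv"],.121))
for x in landmark_of(p,"basket1"): print(x["uv"],x["confidence"],atz(p,x["uv"],.0))
E
```

```text
[274.4, 183.8] 0.92 [0.42568362 0.30305107 0.121     ]
[258.0, 51.0] 0.89 [0.5459404  0.38762766 0.        ]
[271.1, 166.6] 0.64 [0.42343042 0.30664128 0.        ]
[204.3, 259.3] 0.6 [0.25733943 0.33203627 0.        ]
```

View pics/w17d.png

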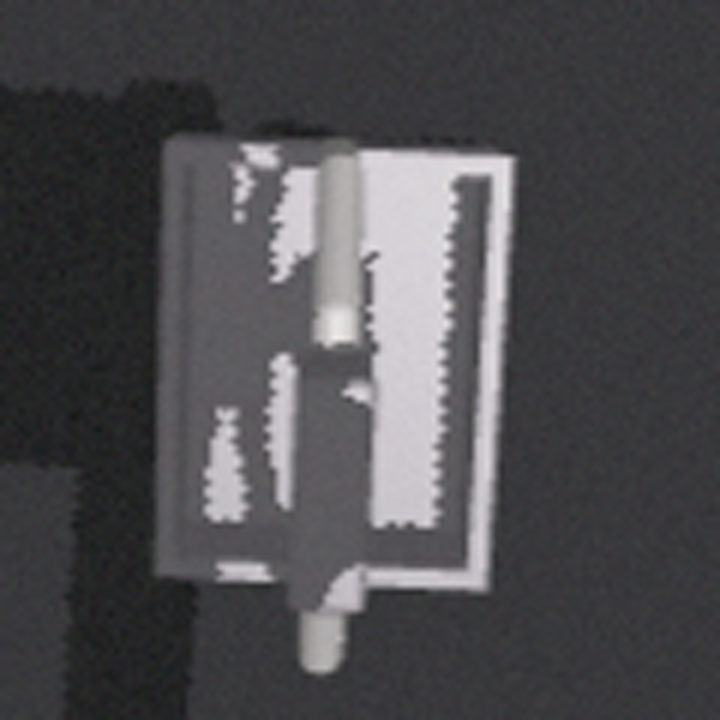

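```bash
python3 - <<'E'
from h import *
p=shot("wrist")
f=lambda x,y,z: atz(p,(220+x/6-.4,110+y/6-.4),z)
a,b=f(336,380,.157),f(328,608,.157); d=a-b; print((a+b)/2,np.linalg.norm(d),np.degrees(np.arctan2(d[1],d[0])))
d=f(515,155,.04)-f(488,590,.04); print("tray edge R",np.linalg.norm(d),np.degrees(np.arctan2(d[1],d[0])))
d=f(165,140,.04)-f(157,575,.04); print("tray edge L",np.linalg.norm(d),np.degrees(np.arctan2(d[1],d[0])))
c=(f(515,155,.04)+f(488,590,.04)+f(165,140,.04)+f(157,575,.04))/4; print("tray c",c)
d=f(165,140,.04)-f(515,155,.04); print("short",np.linalg.norm(d),np.degrees(np.arctan2(d[1],d[0]))-90)
E
```

```text
[0.42552136 0.30253659 0.157     ] 0.03433188150985349 25.21320589503205
tray edge R 0.09031438624063579 24.89118089917196
tray edge L 0.0899568324967461 24.874875692734804
tray c [0.42554202 0.30226652 0.04      ]
short 0.06997609602856915 24.725327281545916
```

```bash
python3 - <<'E'
from h import *
go(.4255,.3024,.308,24.9)
E
```

```text
offset [0.0054 0.0005 0.1587] spin 2.18 rows 2.541318568688463 0.20354805546986623 cur [0.4205 0.3004 0.4667] th 27.08 f [0.3 0.1 0. ] op 0.502 t 34.08
```

```bash
python3 -m handwheel '[{"offset":[0.005,0,0.05],"spin":2.2,"grip":0.5},{"offset":[0.005,0,0.1],"spin":2.2,"grip":0.5},{"offset":[0.005,0,0.14],"spin":2.2,"grip":0.5},{"offset":[0.005,0,0.159],"spin":2.2,"grip":0.5},{"offset":[0.005,0,0.159],"spin":2.2,"grip":0.5},{"offset":[0.005,0,0.159],"spin":2.2,"grip":0.0},{"offset":[0.005,0,0.159],"spin":2.2,"grip":0.0},{"offset":[0.005,0,0.159],"spin":2.2,"grip":0.0},{"offset":[0.005,0,0.159],"spin":2.2,"grip":0.0},{"offset":[0.005,0,0.159],"spin":2.2,"grip":0.0}]'
python3 - <<'E'
from h import *
p=shot("wrist"); save(p,"w18.png")
q=shot("scene"); save(q,"s18.png",(100,240,260,400),5)
t=shot("top"); save(t,"t18.png",(400,170,490,290),6)
go(.4255,.3024,.46,24.9)
E
```

```text
time_s: 35.33
eef_pos: [0.4256, 0.3028, 0.3093]
eef_rot: [-0.0, 0.977, 0.215, 0.002]
wrist_force: [-0.1, -1.6, 6.9]
opening: 0.124
offset [ 0.0002  0.0004 -0.1508] spin -0.04 rows 2.4122647461131 0.0038212060803425206 cur [0.4256 0.3028 0.3092] th 24.86 f [-0.4 -1.8  6.1] op 0.121 t 35.48
```

View pics/w18.png

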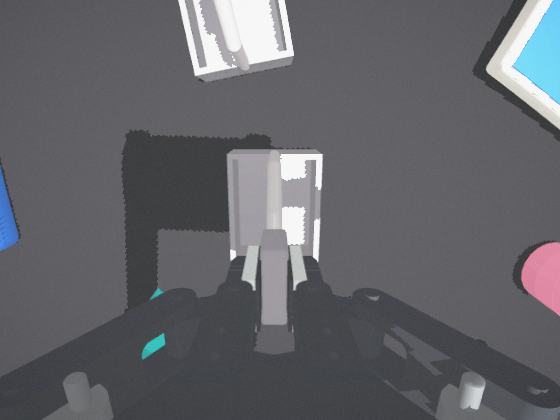

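View pics/s18.png

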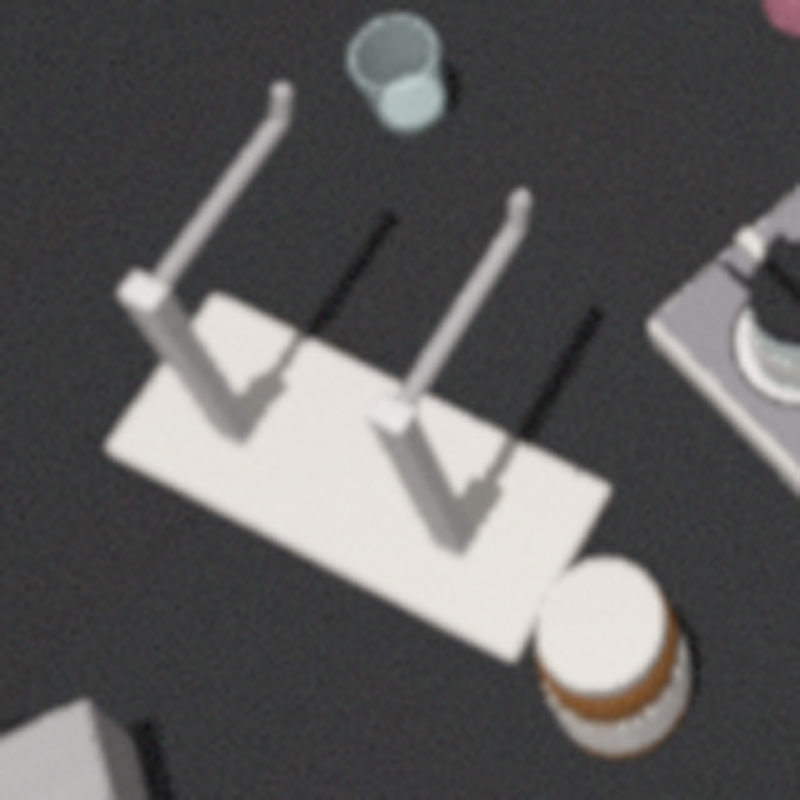

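View pics/t18.png

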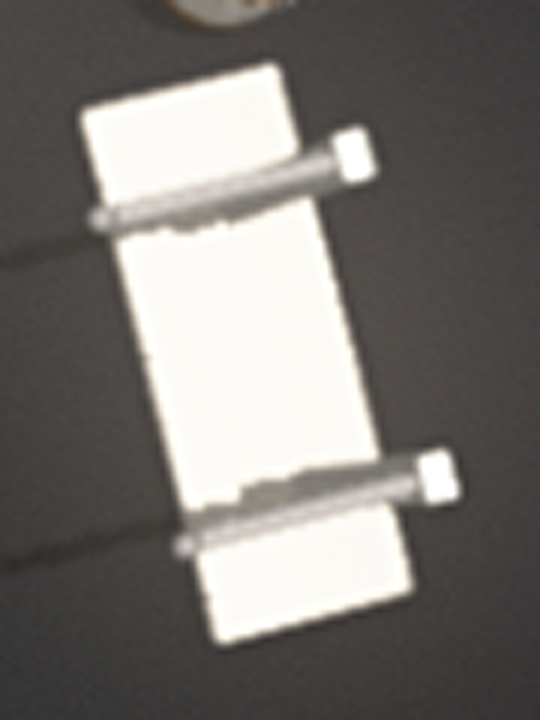

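```bash
python3 - <<'E'
from h import *
t=shot("top");s=shot("scene")
T=lambda x,y:(400+x/6-.4,170+y/6-.4); S=lambda x,y:(100+x/5-.4,240+y/5-.4)
P={}
for k,a,b in [("tip2",T(103,218),S(522,195)),("post2",T(355,153),S(398,412)),("tip1",T(185,545),S(282,90)),("post1",T(437,475),S(145,288))]:
    X,e=tri([(t,a),(s,b)]); z=.205 if "tip" in k else .196
    print(k,np.round(X,4),np.round(e,4),np.round(atz(t,a,z)[:2],4),np.round(atz(s,b,z)[:2],4)); P[k]=(atz(t,a,z)+atz(s,b,z))[:2]/2
for i in "12":
    d=P["post"+i]-P["tip"+i]; print(i,np.linalg.norm(d),np.degrees(np.arctan2(d[1],d[0])))
d=P["post2"]-P["post1"];print(np.linalg.norm(d),np.degrees(np.arctan2(d[1],d[0])))
d=P["tip2"]-P["tip1"];print(np.linalg.norm(d),np.degrees(np.arctan2(d[1],d[0])))
# foot corners z=.012
F=[atz(t,T(*c),.012)[:2] for c in [(82,115),(275,65),(412,592),(218,642)]]; F2=[atz(s,S(*c),.012)[:2] for c in [(610,490),(515,660),(107,448),(215,295)]]
for F in (F,F2):
  F=np.array(F);print(np.round(F,4)); 
  for i in range(4): d=F[(i+1)%4]-F[i]; print(np.linalg.norm(d),np.degrees(np.arctan2(d[1],d[0])))
E
```

```text
tip2 [ 0.5304 -0.2466  0.2027] [0.0011 0.0011] [ 0.5295 -0.2469] [ 0.5322 -0.2465]
post2 [ 0.5617 -0.3585  0.1933] [0.0019 0.0019] [ 0.5601 -0.3592] [ 0.5642 -0.3575]
tip1 [ 0.3948 -0.2829  0.1996] [0. 0.] [ 0.3948 -0.2814] [ 0.3981 -0.2841]
post1 [ 0.425  -0.3943  0.1941] [0.0003 0.0003] [ 0.4247 -0.394 ] [ 0.4263 -0.3943]
1 0.11510425991286592 -75.38787437463697
2 0.11595730049155337 -74.34082062575622
0.14127593333617747 14.676405054034111
0.1391604335907526 15.020631710284308
[[ 0.5999 -0.285 ]
 [ 0.6263 -0.3806]
 [ 0.3748 -0.4469]
 [ 0.351  -0.3507]]
0.09921082473028385 -74.57542560859152
0.2601081957692266 -165.25234867785653
0.09907779584462033 103.87728269183779
0.25743111695473114 14.778262417327346
[[ 0.6056 -0.2877]
 [ 0.6303 -0.3815]
 [ 0.3806 -0.4476]
 [ 0.3552 -0.3533]]
0.09700504595030726 -75.2162467634104
0.2582788447491364 -165.1573969697536
0.09770186678286727 105.07452154357436
0.2587748878225733 14.688484466322508
```

```bash
python3 - <<'E'
from h import *
go(.3732,-.1955,.47,14.9)
E
```

```text
offset [-0.2566  0.4301 -0.1614] spin 9.96 rows 8.419296527856524 0.9309798359968189 cur [0.4256 0.3028 0.3093] th 24.86 f [ 0.2 -0.9  6.6] op 0.128 t 35.58
```

```bash
python3 -m handwheel '[{"offset":[0,0,-0.03],"spin":0,"grip":0.0},{"offset":[0,0,-0.09],"spin":0,"grip":0.0},{"offset":[0,0,-0.14],"spin":0,"grip":0.0},{"offset":[-0.02,0.04,-0.161],"spin":2,"grip":0.0},{"offset":[-0.05,0.08,-0.161],"spin":4,"grip":0.0},{"offset":[-0.08,0.13,-0.161],"spin":6,"grip":0.0},{"offset":[-0.11,0.18,-0.161],"spin":8,"grip":0.0},{"offset":[-0.14,0.23,-0.161],"spin":10,"grip":0.0},{"offset":[-0.17,0.285,-0.161],"spin":10,"grip":0.0},{"offset":[-0.2,0.335,-0.161],"spin":10,"grip":0.0},{"offset":[-0.23,0.385,-0.161],"spin":10,"grip":0.0},{"offset":[-0.247,0.415,-0.161],"spin":10,"grip":0.0},{"offset":[-0.257,0.43,-0.161],"spin":10,"grip":0.0},{"offset":[-0.257,0.43,-0.161],"spin":10,"grip":0.0},{"offset":[-0.257,0.43,-0.161],"spin":10,"grip":0.0},{"offset":[-0.257,0.43,-0.161],"spin":10,"grip":0.0}]'
python3 - <<'E'
from h import *
p=shot("wrist"); save(p,"w19.png")
q=shot("scene"); save(q,"s19.png",(80,150,300,370),3)
go(.3732,-.1955,.417,14.9)
go(.4092,-.3308,.417,14.9)
E
```

```text
time_s: 37.58
eef_pos: [0.3728, -0.1944, 0.4687]
eef_rot: [-0.0, 0.991, 0.13, 0.0]
wrist_force: [-0.5, 0.5, -1.3]
opening: 0.13
offset [0.0002 0.0009 0.0518] spin 0.05 rows 0.8285520411517107 0.0050487597436145 cur [ 0.3727 -0.1947  0.4688] th 14.95 f [-0.2  0.1 -2.2] op 0.129 t 37.67
offset [1.000e-04 1.409e-01 5.180e-02] spin 0.05 rows 2.402250025767558 0.0050487597436145 cur [ 0.3727 -0.1947  0.4688] th 14.95 f [-0.2  0.1 -2.2] op 0.129 t 37.67
```

View pics/w19.png

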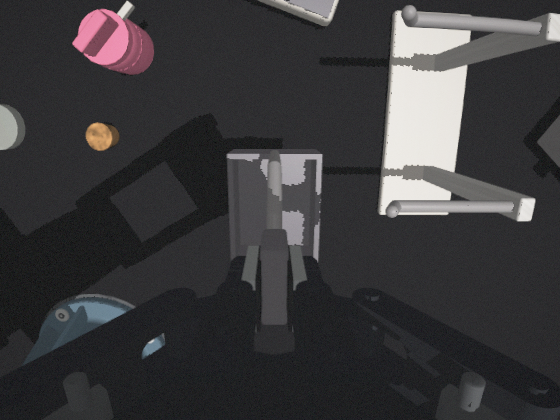

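View pics/s19.png

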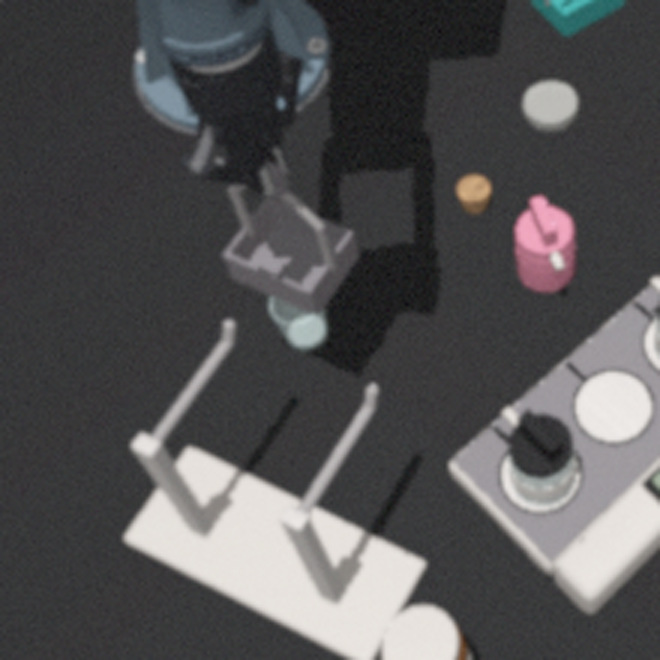

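```bash
python3 - <<'E'
from h import *
p=shot("wrist")
for n,uv,z in [("tip1",(392.5,209),.205),("post1",(523,209),.196),("tip2",(409,15),.205),("post2",(550,22),.196),("bar",(440,208),.19)]:
    X=atz(p,uv,z)[:2]; d=X-np.array([.4092,-.3308]); u=np.array([.257,-.966]);v=np.array([.966,.257]); print(n,X,d@u,d@v)
E
```

```text
tip1 [ 0.39846359 -0.27962702] -0.052192353416815794 0.002780080326590964
post1 [ 0.42540601 -0.39018384] 0.06152973682958689 0.00039335907541919766
tip2 [ 0.52809352 -0.24536829] -0.05197139452305358 0.13680708676473324
post2 [ 0.56203462 -0.35202902] 0.05978573150946021 0.14218238906580752
bar [ 0.40689874 -0.32417915] -0.006987167566166799 -0.000521453935265355
```

```bash
python3 -m handwheel '[{"offset":[0,0.01,0.03],"spin":0,"grip":0.0},{"offset":[0,0.02,0.05],"spin":0,"grip":0.0},{"offset":[0,0.04,0.052],"spin":0,"grip":0.0},{"offset":[0,0.065,0.052],"spin":0,"grip":0.0},{"offset":[0,0.09,0.052],"spin":0,"grip":0.0},{"offset":[0,0.115,0.052],"spin":0,"grip":0.0},{"offset":[0,0.13,0.052],"spin":0,"grip":0.0},{"offset":[0,0.138,0.052],"spin":0,"grip":0.0},{"offset":[0,0.138,0.052],"spin":0,"grip":0.0},{"offset":[0,0.138,0.052],"spin":0,"grip":0.0}]'
python3 - <<'E'
from h import *
p=shot("wrist"); save(p,"w20.png")
q=shot("scene"); save(q,"s20.png",(80,200,260,380),4)
go(.4084,-.3279,.3795,14.9)
E
```

```text
time_s: 38.98
eef_pos: [0.4079, -0.3283, 0.4166]
eef_rot: [-0.0, 0.992, 0.13, -0.0]
wrist_force: [0.1, 0.9, -1.8]
opening: 0.124
offset [ 0.0006 -0.0003  0.0373] spin -0.01 rows 0.5961479871658055 0.0008518009243987131 cur [ 0.4079 -0.3283  0.4168] th 14.89 f [ 0.5  0.3 -1.5] op 0.128 t 39.08
```

View pics/w20.png

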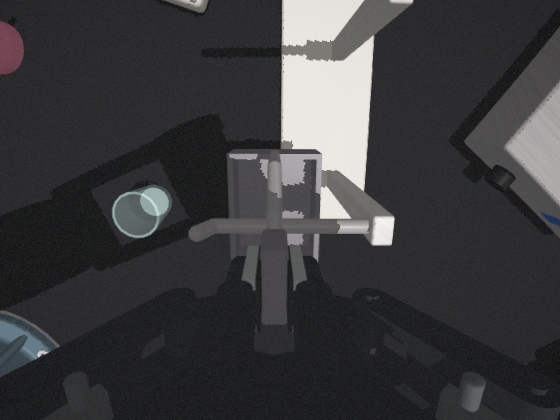

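View pics/s20.png

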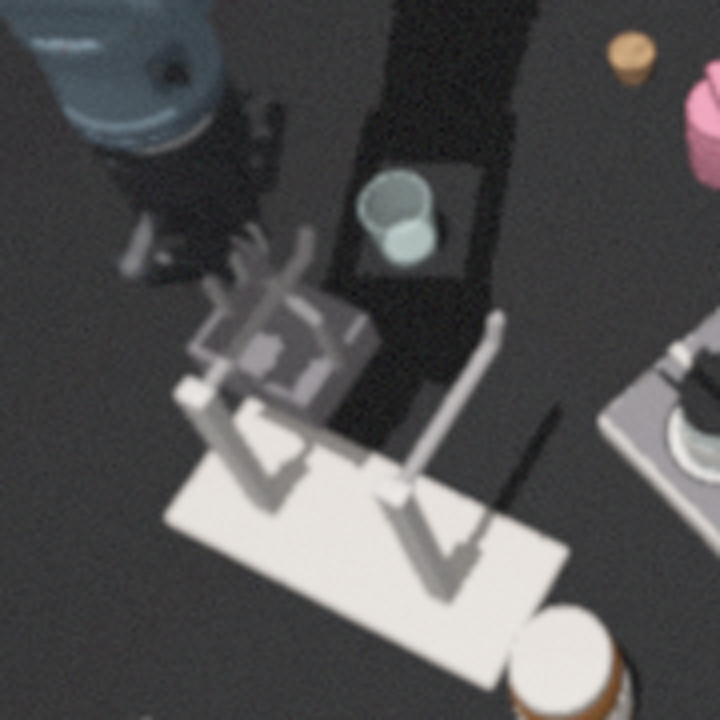

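```bash
python3 -m handwheel '[{"offset":[0,0,0.015],"spin":0,"grip":0.0},{"offset":[0,0,0.027],"spin":0,"grip":0.0},{"offset":[0,0,0.034],"spin":0,"grip":0.0},{"offset":[0,0,0.037],"spin":0,"grip":0.0},{"offset":[0,0,0.037],"spin":0,"grip":0.0}]'
```

```text
time_s: 39.7
eef_pos: [0.4079, -0.329, 0.3795]
eef_rot: [-0.0, 0.992, 0.129, -0.0]
wrist_force: [0.5, 1.5, -1.6]
opening: 0.127
```

```bash
python3 -m handwheel '[{"offset":[0,0,0.001],"spin":0,"grip":0.0},{"offset":[0,0,0.002],"spin":0,"grip":0.0},{"offset":[0,0,0.002],"spin":0,"grip":0.0},{"offset":[0,0,0.002],"spin":0,"grip":0.0}]'
```

```text
time_s: 40.2
eef_pos: [0.408, -0.3291, 0.3783]
eef_rot: [0.001, 0.992, 0.129, 0.0]
wrist_force: [-0.3, 0.6, 2.0]
opening: 0.122
```

```bash
python3 -m handwheel '[{"offset":[0,0,0],"spin":0,"grip":0.18},{"offset":[0,0,0],"spin":0,"grip":0.24},{"offset":[0,0,0],"spin":0,"grip":0.3},{"offset":[0,0,0],"spin":0,"grip":0.35},{"offset":[0,0,0],"spin":0,"grip":0.35},{"offset":[0,0,-0.01],"spin":0,"grip":0.35},{"offset":[0,0,-0.03],"spin":0,"grip":0.35},{"offset":[0,0,-0.07],"spin":0,"grip":0.35},{"offset":[0,0,-0.09],"spin":0,"grip":0.35},{"offset":[0,0,-0.09],"spin":0,"grip":0.35}]'
python3 - <<'E'
from h import *
p=shot("wrist"); save(p,"w21.png")
q=shot("scene"); save(q,"s21.png")
go(.55,.39,.47,30)
print([(x["uv"],x["confidence"],atz(q,x["uv"],.121)) for x in landmark_of(q,"basket1_arch")])
E
```

```text
time_s: 41.45
eef_pos: [0.4082, -0.3292, 0.4702]
eef_rot: [0.002, 0.992, 0.129, 0.001]
wrist_force: [0.1, 0.0, -0.2]
opening: 0.351
offset [ 0.3218 -0.6583 -0.0025] spin -15.14 rows 11.723719241281 1.4149432726108213 cur [ 0.4078 -0.3288  0.4673] th 14.86 f [ 0.1 -0.2 -0.5] op 0.348 t 41.55
[([262.9, 308.9], 0.74, array([ 0.66852116, -0.18698427,  0.121     ])), ([269.4, 124.3], 0.72, array([0.23936331, 0.33308337, 0.121     ])), ([405.1, 187.0], 0.61, array([0.74110466, 0.39410494, 0.121     ])), ([145.9, 277.7], 0.58, array([ 0.37397102, -0.32273354,  0.121     ])), ([354.2, 157.3], 0.37, array([0.5515256 , 0.39544745, 0.121     ]))]
```

View pics/w21.png

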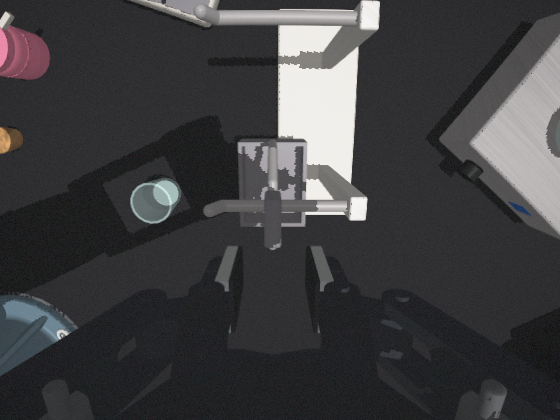

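View pics/s21.png

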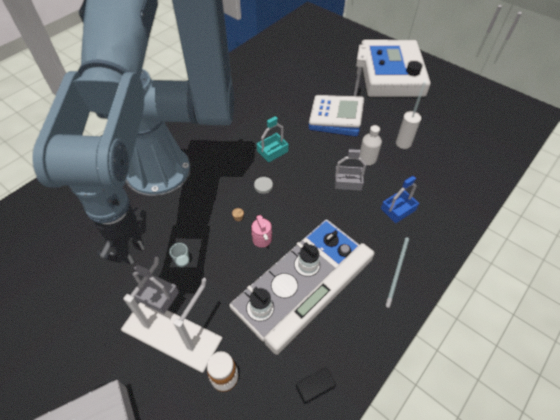

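```bash
python3 -m handwheel '[{"offset":[0.02,-0.04,-0.0],"spin":-3,"grip":0.5},{"offset":[0.046,-0.094,-0.002],"spin":-6,"grip":0.5},{"offset":[0.073,-0.15,-0.002],"spin":-9,"grip":0.5},{"offset":[0.1,-0.205,-0.002],"spin":-12,"grip":0.5},{"offset":[0.127,-0.26,-0.002],"spin":-15,"grip":0.5},{"offset":[0.154,-0.315,-0.002],"spin":-15,"grip":0.5},{"offset":[0.181,-0.37,-0.002],"spin":-15,"grip":0.5},{"offset":[0.208,-0.425,-0.002],"spin":-15,"grip":0.5},{"offset":[0.235,-0.48,-0.002],"spin":-15,"grip":0.5},{"offset":[0.262,-0.536,-0.002],"spin":-15,"grip":0.5},{"offset":[0.289,-0.591,-0.002],"spin":-15,"grip":0.5},{"offset":[0.31,-0.634,-0.002],"spin":-15,"grip":0.5},{"offset":[0.322,-0.658,-0.002],"spin":-15,"grip":0.5},{"offset":[0.322,-0.658,-0.002],"spin":-15,"grip":0.5},{"offset":[0.322,-0.658,-0.002],"spin":-15,"grip":0.5}]'
python3 - <<'E'
from h import *
p=shot("wrist"); save(p,"w22.png"); save(p,"w22c.png",(210,100,350,240),5)
go(.55,.39,.47,30)
E
```

```text
time_s: 43.48
eef_pos: [0.5503, 0.389, 0.4683]
eef_rot: [0.0, 0.966, 0.258, -0.001]
wrist_force: [0.4, -0.2, 0.3]
opening: 0.498
offset [ 0.0003 -0.0013 -0.0011] spin -0.18 rows 0.02771171901971549 0.01726522853372299 cur [0.5504 0.3887 0.4689] th 29.82 f [-0.6  0.5  0.3] op 0.498 t 43.52
```

View pics/w22.png

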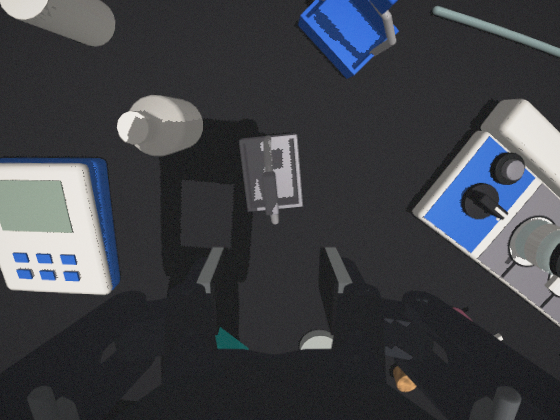

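View pics/w22c.png

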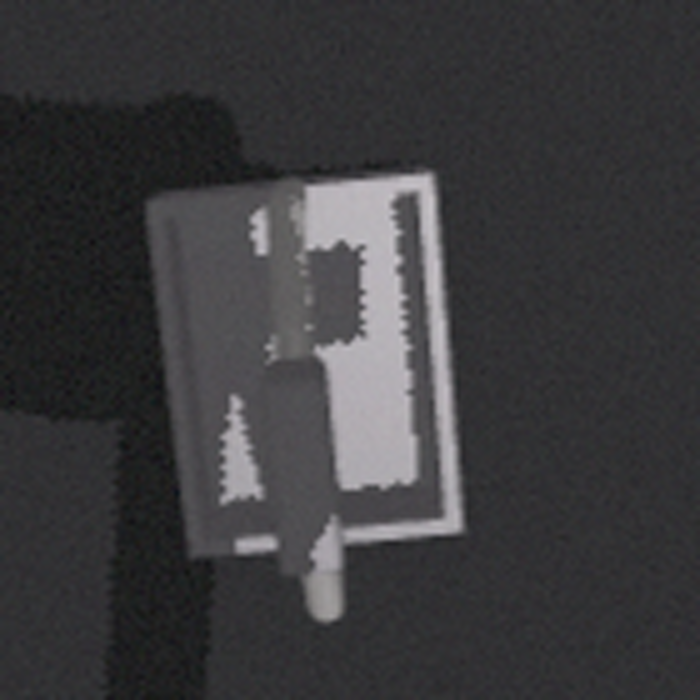

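```bash
python3 - <<'E'
from h import *
p=shot("wrist")
f=lambda x,y,z: atz(p,(210+x/5-.4,100+y/5-.4),z)
TR,BR,TL,BL=[f(*c,.04) for c in [(435,173),(464,532),(148,198),(192,557)]]
an=lambda d:np.degrees(np.arctan2(d[1],d[0]))
print(np.linalg.norm(TR-BR),an(TR-BR),np.linalg.norm(TL-BL),an(TL-BL),np.linalg.norm(TL-TR),an(TL-TR)-90,(TR+BR+TL+BL)/4)
a,b=f(296,382,.157),f(310,574,.157); print((a+b)/2,np.linalg.norm(a-b),an(a-b))
c=(TR+BR+TL+BL)/4
go(c[0],c[1],.309,35.5)
E
```

```text
0.09009609629484282 35.57432017854041 0.09079661089534972 35.44049450409294 0.06956019778002245 34.72620523203042 [0.55021324 0.39230297 0.04      ]
[0.54985582 0.3926682  0.157     ] 0.035228491860051066 33.75092907075576
offset [ 0.0018 -0.0034  0.1603] spin -5.71 rows 2.565214523592685 0.5332878184130936 cur [0.5505 0.3886 0.4693] th 29.79 f [-0.  -0.7  0.7] op 0.502 t 43.58
```

```bash
python3 -m handwheel '[{"offset":[0.002,-0.003,0.05],"spin":-5.4,"grip":0.5},{"offset":[0.002,-0.003,0.1],"spin":-5.4,"grip":0.5},{"offset":[0.002,-0.003,0.14],"spin":-5.4,"grip":0.5},{"offset":[0.002,-0.003,0.16],"spin":-5.4,"grip":0.5},{"offset":[0.002,-0.003,0.16],"spin":-5.4,"grip":0.5},{"offset":[0.002,-0.003,0.16],"spin":-5.4,"grip":0.0},{"offset":[0.002,-0.003,0.16],"spin":-5.4,"grip":0.0},{"offset":[0.002,-0.003,0.16],"spin":-5.4,"grip":0.0},{"offset":[0.002,-0.003,0.16],"spin":-5.4,"grip":0.0},{"offset":[0.002,-0.003,0.16],"spin":-5.4,"grip":0.0}]'
python3 - <<'E'
from h import *
p=shot("wrist"); save(p,"w23.png",(160,100,400,340),3)
# hook2 pre: hook2 -3mm u -.14u
h2=np.array([.4084,-.3279])+.140*np.array([.966,.257]); w=h2-.13*np.array([.257,-.966]); print(h2,w)
go(*w,.49,14.9)
E
```

```text
time_s: 44.82
eef_pos: [0.5513, 0.3939, 0.3124]
eef_rot: [-0.0, 0.953, 0.303, 0.002]
wrist_force: [0.1, 2.0, 6.6]
opening: 0.123
[ 0.54364 -0.29192] [ 0.51023 -0.16634]
offset [-0.3562  0.4337 -0.179 ] spin 20.38 rows 9.426056533323814 1.904542180338935 cur [0.5513 0.3939 0.3124] th 35.28 f [-0.4 -0.4  6. ] op 0.123 t 44.88
```

View pics/w23.png

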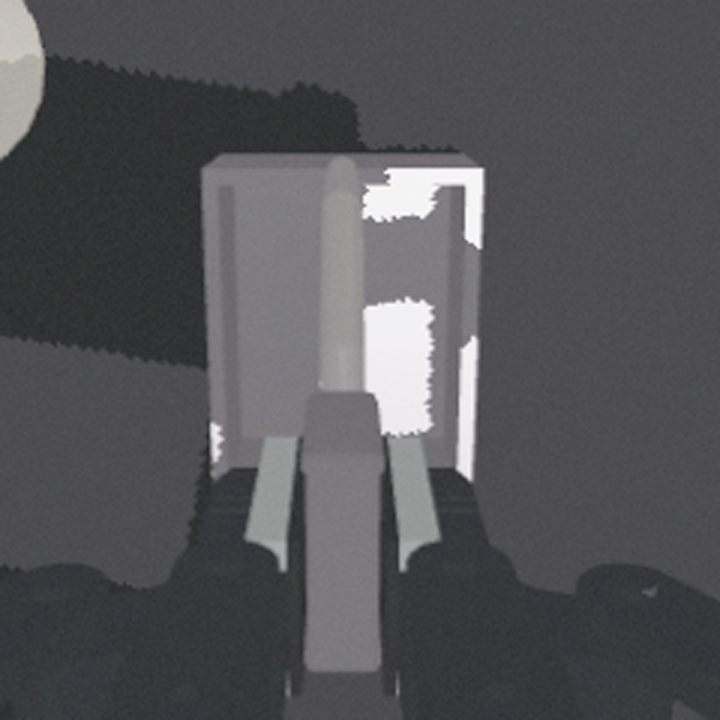

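```bash
python3 -m handwheel '[{"offset":[0,0,-0.03],"spin":0,"grip":0.0},{"offset":[0,0,-0.09],"spin":0,"grip":0.0},{"offset":[0,0,-0.14],"spin":0,"grip":0.0},{"offset":[-0.03,0.037,-0.17],"spin":3,"grip":0.0},{"offset":[-0.06,0.073,-0.178],"spin":6,"grip":0.0},{"offset":[-0.09,0.11,-0.178],"spin":9,"grip":0.0},{"offset":[-0.125,0.152,-0.178],"spin":12,"grip":0.0},{"offset":[-0.16,0.195,-0.178],"spin":15,"grip":0.0},{"offset":[-0.195,0.237,-0.178],"spin":18,"grip":0.0},{"offset":[-0.23,0.28,-0.178],"spin":20.4,"grip":0.0},{"offset":[-0.265,0.322,-0.178],"spin":20.4,"grip":0.0},{"offset":[-0.3,0.365,-0.178],"spin":20.4,"grip":0.0},{"offset":[-0.33,0.402,-0.178],"spin":20.4,"grip":0.0},{"offset":[-0.348,0.424,-0.178],"spin":20.4,"grip":0.0},{"offset":[-0.356,0.434,-0.178],"spin":20.4,"grip":0.0},{"offset":[-0.356,0.434,-0.178],"spin":20.4,"grip":0.0},{"offset":[-0.356,0.434,-0.178],"spin":20.4,"grip":0.0}]'
python3 - <<'E'
from h import *
p=shot("wrist"); save(p,"w24.png")
go(.54364,-.29192,.420,14.9)
E
```

```text
time_s: 47.0
eef_pos: [0.5106, -0.1656, 0.4877]
eef_rot: [-0.0, 0.992, 0.13, 0.0]
wrist_force: [0.4, 0.5, -0.8]
opening: 0.125
offset [-0.0007  0.1307  0.0677] spin 0.05 rows 2.355332013915817 0.004517271940639642 cur [ 0.5106 -0.1655  0.4877] th 14.95 f [ 1.4  0.5 -1.1] op 0.124 t 47.05
```

View pics/w24.png

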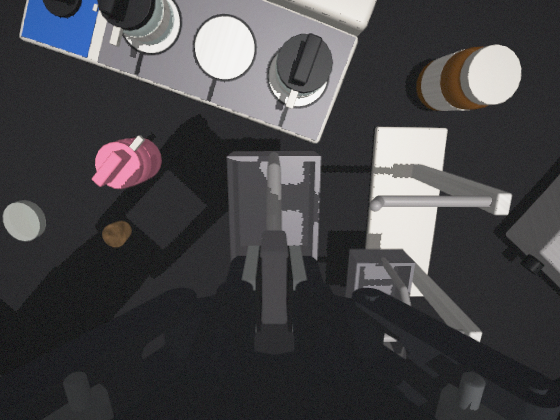

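```bash
python3 -m handwheel '[{"offset":[0,0.01,0.03],"spin":0,"grip":0.0},{"offset":[0,0.02,0.06],"spin":0,"grip":0.0},{"offset":[0,0.025,0.068],"spin":0,"grip":0.0},{"offset":[0,0.05,0.068],"spin":0,"grip":0.0},{"offset":[0,0.075,0.068],"spin":0,"grip":0.0},{"offset":[0,0.1,0.068],"spin":0,"grip":0.0},{"offset":[0,0.12,0.068],"spin":0,"grip":0.0},{"offset":[0,0.131,0.068],"spin":0,"grip":0.0},{"offset":[0,0.131,0.068],"spin":0,"grip":0.0},{"offset":[0,0.131,0.068],"spin":0,"grip":0.0}]'
python3 - <<'E'
from h import *
p=shot("wrist"); save(p,"w25.png")
go(.54364,-.29192,.3825,14.9)
E
```

```text
time_s: 48.3
eef_pos: [0.5441, -0.2927, 0.4197]
eef_rot: [-0.0, 0.992, 0.13, -0.0]
wrist_force: [-0.5, 0.5, -1.5]
opening: 0.123
offset [-0.0002 -0.0007  0.0372] spin -0.0 rows 0.595590564906919 0.00020705586554971666 cur [ 0.5441 -0.2926  0.4197] th 14.9 f [ 0.7  0.2 -0.9] op 0.125 t 48.35
```

View pics/w25.png

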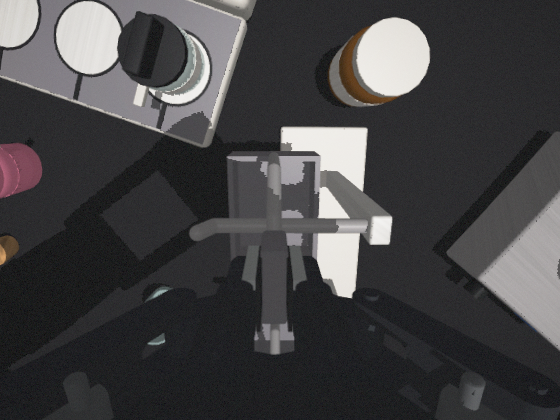

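Same view as the first hook; lower and release.

```bash
python3 -m handwheel '[{"offset":[0,0,0.015],"spin":0,"grip":0.0},{"offset":[0,0,0.027],"spin":0,"grip":0.0},{"offset":[0,0,0.034],"spin":0,"grip":0.0},{"offset":[0,0,0.037],"spin":0,"grip":0.0},{"offset":[0,0,0.037],"spin":0,"grip":0.0}]';  python3 -m handwheel '[{"offset":[0,0,0.001],"spin":0,"grip":0.0},{"offset":[0,0,0.002],"spin":0,"grip":0.0},{"offset":[0,0,0.002],"spin":0,"grip":0.0},{"offset":[0,0,0.002],"spin":0,"grip":0.0}]'
```

```text
time_s: 48.98
eef_pos: [0.5441, -0.2933, 0.3827]
eef_rot: [0.0, 0.992, 0.129, 0.0]
wrist_force: [0.3, -1.0, -1.0]
opening: 0.127
time_s: 49.48
eef_pos: [0.5442, -0.2934, 0.3815]
eef_rot: [0.001, 0.992, 0.129, 0.0]
wrist_force: [-1.0, -0.0, 3.5]
opening: 0.126
```

```bash
python3 -m handwheel '[{"offset":[0,0,0],"spin":0,"grip":0.18},{"offset":[0,0,0],"spin":0,"grip":0.24},{"offset":[0,0,0],"spin":0,"grip":0.3},{"offset":[0,0,0],"spin":0,"grip":0.35},{"offset":[0,0,0],"spin":0,"grip":0.35},{"offset":[0,0,-0.01],"spin":0,"grip":0.35},{"offset":[0,0,-0.03],"spin":0,"grip":0.35},{"offset":[0,0,-0.07],"spin":0,"grip":0.35},{"offset":[0,0,-0.1],"spin":0,"grip":0.35},{"offset":[0,0,-0.1],"spin":0,"grip":0.35}]'
python3 - <<'E'
from h import *
go(.30,-.45,.50,14.9)
E
```

```text
time_s: 50.72
eef_pos: [0.5445, -0.2935, 0.486]
eef_rot: [0.003, 0.992, 0.129, 0.003]
wrist_force: [0.6, -0.7, -0.1]
opening: 0.352
offset [-0.2764  0.0886 -0.0148] spin -0.03 rows 4.649613498143005 0.003243717481877214 cur [ 0.5445 -0.2935  0.486 ] th 14.87 f [ 0.6 -0.7 -0.1] op 0.352 t 50.73
```

```bash
python3 -m handwheel '[{"offset":[0,0,-0.04],"spin":0,"grip":0.35},{"offset":[-0.05,0.018,-0.04],"spin":0,"grip":0.35},{"offset":[-0.11,0.036,-0.04],"spin":0,"grip":0.35},{"offset":[-0.17,0.054,-0.04],"spin":0,"grip":0.35},{"offset":[-0.23,0.073,-0.04],"spin":0,"grip":0.35},{"offset":[-0.276,0.089,-0.04],"spin":0,"grip":0.35},{"offset":[-0.276,0.089,-0.04],"spin":0,"grip":0.35},{"offset":[-0.276,0.089,-0.04],"spin":0,"grip":0.35}]'
python3 - <<'E'
from h import *
q=shot("scene"); save(q,"s26.png"); t=shot("top"); save(t,"t26.png",(230,100,490,300),3)
c=q["color"][200:380,80:380]; cv2.imwrite("pics/s26c.png",cv2.resize(c[:,:,::-1],None,fx=2.6,fy=2.6,interpolation=cv2.INTER_CUBIC))
E
```

```text
time_s: 51.72
eef_pos: [0.3003, -0.4499, 0.5205]
eef_rot: [-0.0, 0.992, 0.129, 0.0]
wrist_force: [-0.7, 0.4, -0.4]
opening: 0.351
```

View pics/s26c.png

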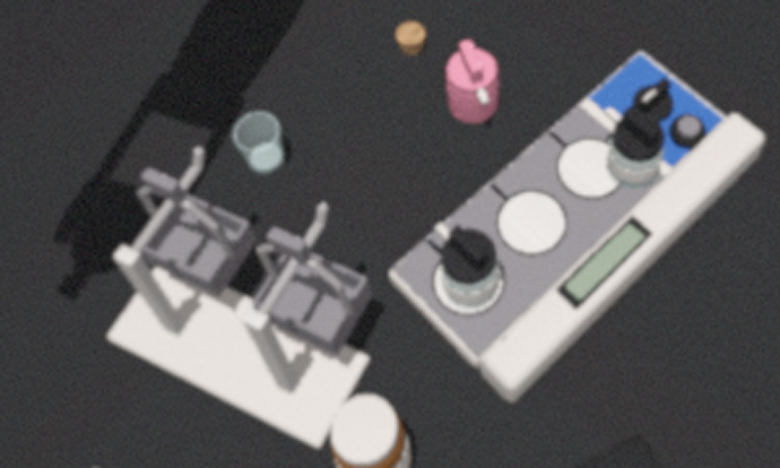

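View pics/t26.png

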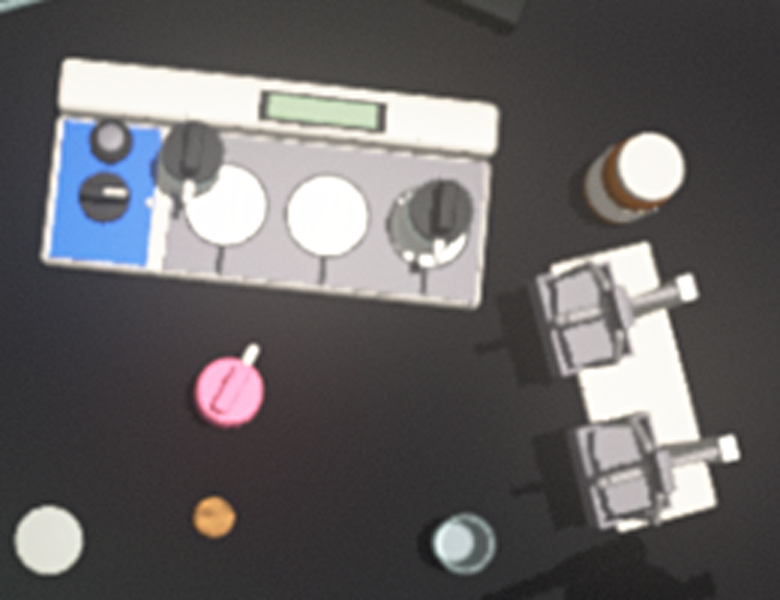

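```bash
python3 - <<'E'
from h import *
t=shot("top")
c=atz(t,(230+192/3,100+155/3),.123); print(c, atz(t,(230+187/3,100+192/3),.105))
go(c[0],c[1],.48,175)
print(ctrl.get_obs()["q"])
E
```

```text
[0.67622365 0.05866017 0.123     ] [0.64648891 0.06227609 0.105     ]
offset [ 0.4935 -0.3938  0.0409] spin -160.03 rows 10.12297296223422 14.955704550395243 cur [ 0.3012 -0.4493  0.5206] th 14.97 f [ 0.1 -0.4  0.9] op 0.35 t 51.88
[-1.19977381e+00  3.06960044e-02  1.53964243e+00  2.76288485e-04
  1.57148700e+00  1.09677718e-01]
```

```bash
python3 -m handwheel '[{"offset":[0.04,-0.032,0],"spin":-10,"grip":0.35},{"offset":[0.08,-0.064,0],"spin":-20,"grip":0.35},{"offset":[0.12,-0.096,0],"spin":-30,"grip":0.35},{"offset":[0.16,-0.128,0],"spin":-40,"grip":0.35},{"offset":[0.2,-0.16,0],"spin":-50,"grip":0.35},{"offset":[0.24,-0.192,0],"spin":-60,"grip":0.4},{"offset":[0.28,-0.224,0],"spin":-70,"grip":0.4},{"offset":[0.32,-0.256,0],"spin":-80,"grip":0.4},{"offset":[0.36,-0.288,0],"spin":-90,"grip":0.4},{"offset":[0.4,-0.32,0.01],"spin":-100,"grip":0.4},{"offset":[0.44,-0.352,0.02],"spin":-110,"grip":0.4},{"offset":[0.47,-0.376,0.03],"spin":-120,"grip":0.4},{"offset":[0.493,-0.394,0.06],"spin":-130,"grip":0.4},{"offset":[0.493,-0.394,0.08],"spin":-140,"grip":0.4},{"offset":[0.493,-0.394,0.08],"spin":-150,"grip":0.4},{"offset":[0.493,-0.394,0.08],"spin":-160,"grip":0.4},{"offset":[0.493,-0.394,0.08],"spin":-160,"grip":0.4},{"offset":[0.493,-0.394,0.08],"spin":-160,"grip":0.4}]'
python3 - <<'E'
from h import *
p=shot("wrist"); save(p,"w27.png")
c=p["color"][90:240,200:350,::-1].astype(float)*2
cv2.imwrite("pics/w27c.png",cv2.resize(np.clip(c,0,255).astype(np.uint8),None,fx=4,fy=4,interpolation=cv2.INTER_CUBIC))
go(.67,.06,.44,175)
E
```

```text
time_s: 54.12
eef_pos: [0.6755, 0.058, 0.4407]
eef_rot: [0.0, 0.046, 0.999, 0.0]
wrist_force: [0.5, -0.5, 0.3]
opening: 0.4
offset [0.0057 0.0017 0.0007] spin -0.25 rows 0.09626999486098822 0.023027012022611478 cur [0.6756 0.0578 0.4407] th 174.75 f [-0.6  0.5  0.2] op 0.399 t 54.17
```

View pics/w27.png

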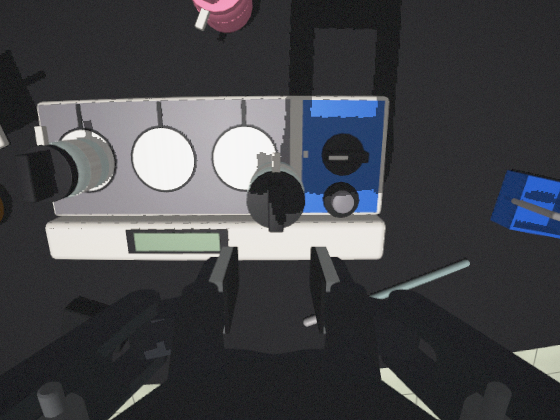

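View pics/w27c.png

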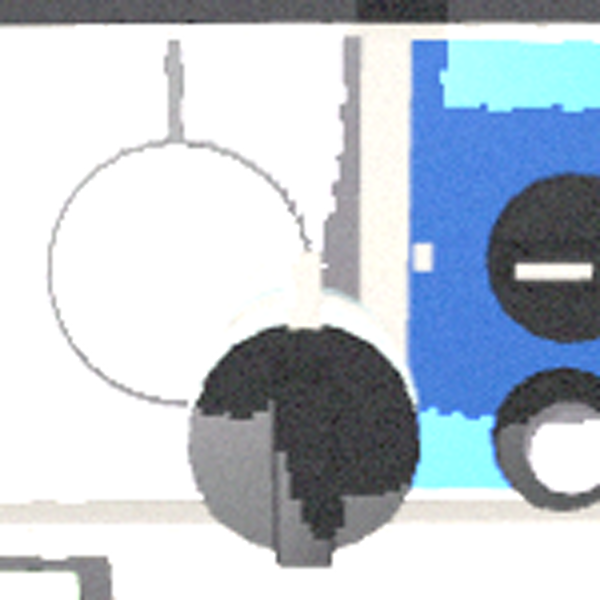

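```bash
python3 - <<'E'
from h import *
p=shot("wrist")
f=lambda x,y,z: atz(p,(200+x/4-.4,90+y/4-.4),z)
c=f(304.5,439,.109); t=f(306,253,.106); d=t-c; print(c,t,np.linalg.norm(d[:2]),np.degrees(np.arctan2(d[1],d[0])))
a,b=f(274,400,.137),f(279,564,.137);d=a-b;print("bar",np.degrees(np.arctan2(d[1],d[0])),np.linalg.norm(d))
go(c[0],c[1],.290,175)
print(rings(p))
E
```

```text
[0.68415184 0.06005198 0.109     ] [0.64044074 0.06433627 0.106     ] 0.04392055793937041 174.40211051081747
bar 176.2329615256292 0.03738900243163295
offset [-0.0083  0.0032  0.1508] spin -0.23 rows 2.4165414650423855 0.021650645908471128 cur [0.6756 0.0576 0.4408] th 174.77 f [ 0.4 -0.4 -0.1] op 0.402 t 54.23
[(array([ 0.6425, -0.0676]), np.float64(0.0354), np.float64(0.0003)), (array([0.648 , 0.0234]), np.float64(0.0322), np.float64(0.0055))]
```

```bash
python3 -m handwheel '[{"offset":[-0.009,0.003,0.05],"spin":0,"grip":0.4},{"offset":[-0.009,0.003,0.1],"spin":0,"grip":0.4},{"offset":[-0.009,0.003,0.13],"spin":0,"grip":0.4},{"offset":[-0.009,0.003,0.145],"spin":0,"grip":0.4},{"offset":[-0.009,0.003,0.151],"spin":0,"grip":0.4},{"offset":[-0.009,0.003,0.151],"spin":0,"grip":0.4},{"offset":[-0.009,0.003,0.151],"spin":0,"grip":0.0},{"offset":[-0.009,0.003,0.151],"spin":0,"grip":0.0},{"offset":[-0.009,0.003,0.151],"spin":0,"grip":0.0},{"offset":[-0.009,0.003,0.151],"spin":0,"grip":0.0},{"offset":[-0.009,0.003,0.151],"spin":0,"grip":0.0}]'
python3 - <<'E'
from h import *
p=shot("wrist"); save(p,"w28.png",(180,100,400,280),3.5)
o=ctrl.get_obs();r=np.radians(th());u=np.array([np.cos(r),np.sin(r)])
for k in (.040,.042,.044,.046,.048): print(k,proj(p,[*(o["eef_pos"][:2]+k*u),.108]))
go(.6502,.0267,.34,175.1)
E
```

```text
time_s: 55.6
eef_pos: [0.6855, 0.0591, 0.2915]
eef_rot: [0.002, 0.045, 0.999, -0.0]
wrist_force: [0.8, -0.9, 6.9]
opening: 0.15
0.04 [271.4699087  175.36806631]
0.042 [271.46527357 171.19848404]
0.044 [271.46066816 167.00220399]
0.046 [271.45609386 162.77929658]
0.048 [271.45155208 158.52984293]
offset [ 0.0321 -0.0354 -0.0485] spin -0.25 rows 1.0894987133022767 0.023313557345171106 cur [0.6855 0.0591 0.2916] th 174.85 f [-0.4 -1.   6. ] op 0.149 t 55.65
```

View pics/w28.png

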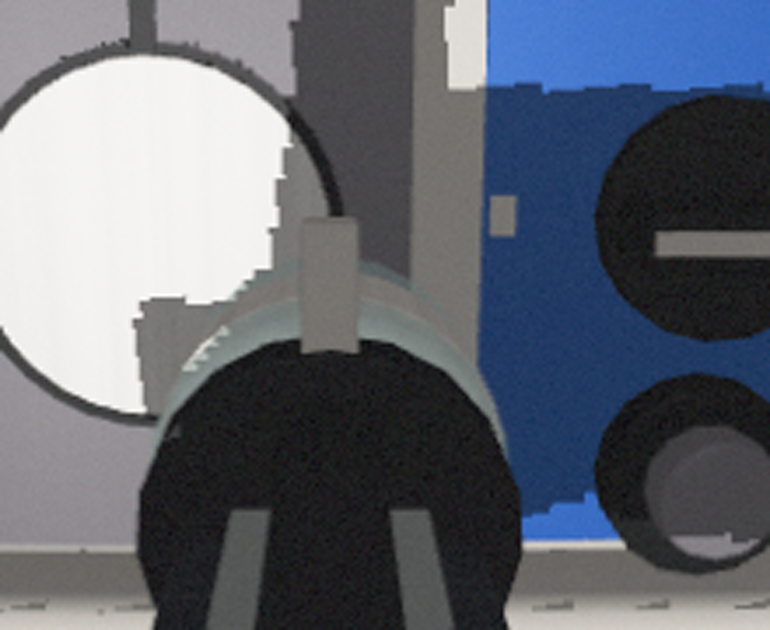

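```bash
python3 -m handwheel '[{"offset":[0,0,-0.015],"spin":0,"grip":0.0},{"offset":[0.008,-0.009,-0.03],"spin":0,"grip":0.0},{"offset":[0.02,-0.022,-0.03],"spin":0,"grip":0.0},{"offset":[0.032,-0.0355,-0.03],"spin":0,"grip":0.0},{"offset":[0.032,-0.0355,-0.018],"spin":0,"grip":0.0},{"offset":[0.032,-0.0355,-0.013],"spin":0,"grip":0.0},{"offset":[0.032,-0.0355,-0.013],"spin":0,"grip":0.0},{"offset":[0.032,-0.0355,-0.013],"spin":0,"grip":0.0}]'
python3 - <<'E'
from h import *
p=shot("wrist"); save(p,"w29.png",(180,80,400,260),3.5)
go(.6502,.0267,.2905,175.1)
E
```

```text
time_s: 56.65
eef_pos: [0.65, 0.0272, 0.3026]
eef_rot: [-0.0, 0.045, 0.999, 0.0]
wrist_force: [0.7, -0.3, -2.7]
opening: 0.147
offset [-0.0002 -0.0004  0.0123] spin -0.22 rows 0.19771568398276962 0.020098053681877164 cur [0.6501 0.0271 0.3028] th 174.88 f [-0.3  0.3 -3.2] op 0.149 t 56.7
```

View pics/w29.png

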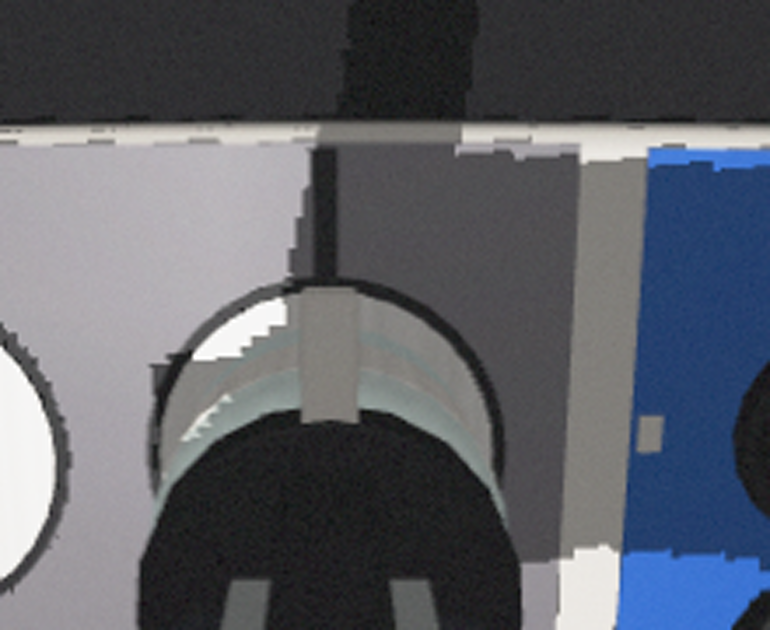

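Tab in line with the index line (x≈328 both). Lower, release, rise.

```bash
python3 -m handwheel '[{"offset":[0,0,0.006],"spin":0,"grip":0.0},{"offset":[0,0,0.01],"spin":0,"grip":0.0},{"offset":[0,0,0.0125],"spin":0,"grip":0.0},{"offset":[0,0,0.0125],"spin":0,"grip":0.0},{"offset":[0,0,0.0125],"spin":0,"grip":0.2},{"offset":[0,0,0.0125],"spin":0,"grip":0.4},{"offset":[0,0,0.0125],"spin":0,"grip":0.4},{"offset":[0,0,-0.005],"spin":0,"grip":0.4},{"offset":[0,0,-0.06],"spin":0,"grip":0.4},{"offset":[0,0,-0.12],"spin":0,"grip":0.4},{"offset":[0,0,-0.14],"spin":0,"grip":0.4},{"offset":[0,0,-0.14],"spin":0,"grip":0.4}]'
python3 -m handwheel '[{"offset":[0.06,0,0],"spin":0,"grip":0.4},{"offset":[0.12,0,0],"spin":0,"grip":0.4},{"offset":[0.18,0,0],"spin":0,"grip":0.4},{"offset":[0.22,0.05,0],"spin":0,"grip":0.4},{"offset":[0.23,0.11,0],"spin":0,"grip":0.4},{"offset":[0.23,0.17,0],"spin":0,"grip":0.4},{"offset":[0.23,0.22,0],"spin":0,"grip":0.4},{"offset":[0.23,0.25,0],"spin":0,"grip":0.4},{"offset":[0.23,0.25,0],"spin":0,"grip":0.4}]'
python3 - <<'E'
from h import *
q=shot("scene"); save(q,"s30.png",(100,180,400,400),2.6); t=shot("top"); save(t,"t30.png",(230,100,490,300),3)
print(ctrl.get_obs()["time_s"])
E
```

```text
time_s: 58.2
eef_pos: [0.65, 0.0269, 0.4454]
eef_rot: [0.002, 0.045, 0.999, -0.0]
wrist_force: [-0.2, -0.3, -1.0]
opening: 0.4
time_s: 59.32
eef_pos: [0.4423, 0.2979, 0.4399]
eef_rot: [-0.002, 0.043, 0.999, -0.001]
wrist_force: [0.5, 0.8, 0.4]
opening: 0.402
59.425
```

View pics/s30.png

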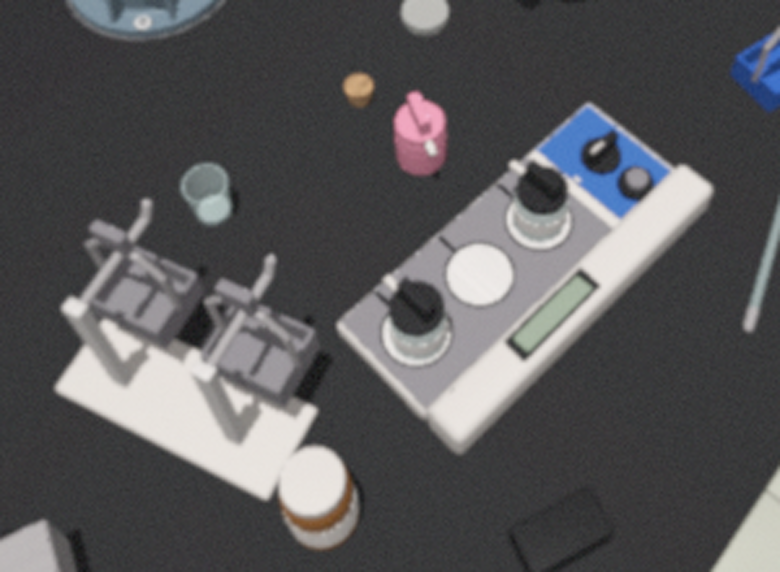

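View pics/t30.png

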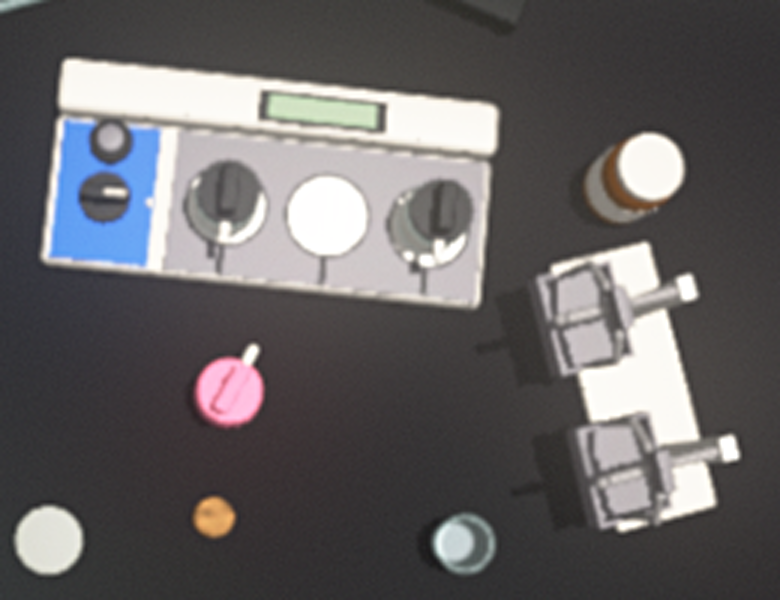

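```bash
python3 - <<'E'
from h import *
print(ctrl.hand_in())
E
```

```text
the job is handed in; nothing more can be done
None
```

The job is done and handed in at about 59 s of the 210 s; the hand-in gives no verdict.

- **Selector:** I turned it to the white line. Close pictures after the press still showed the stripe on the line, within about 2°.
- **Bottles:** only two were there. I stood one on ring1 and one on ring3, tabs along the index lines.
- **Start button:** my first press sat a few millimetres off centre, so I pressed again, centred. The second press went the full 6 mm or so of travel, to a hard stop. A picture about 2 s later still showed both bottles and the selector set.
- **Baskets:** both grey ones hang on their own hooks. I left the pink, blue and turquoise look-alikes and the other things alone.

**One thing went wrong:** after the reading, the ring3 bottle was found pushed about 4–5 cm aside. The arm had not been near it, so I took it for the knock the task warned of. I put it back on ring3, tab on the line. I did not press start again, because the reading had been taken with everything set and the baskets were already hung.

The last scene and top pictures, taken just before hand-in with the arm clear, show both bottles in their rings with tabs on the lines, the selector on its mark and both baskets hanging.

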